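# Check-weigh two pillow blocks on an arrested beam balance

## Task

The two pillow blocks on the check balance look alike, but one is too heavy. Swing the arrest lever over to free the beam, let it tip and settle to see which pan sinks, then swing the lever fully back so that the beam is locked level again before you touch either block. Then take the heavier block and set it on its foot in the shallow red tray (do not drop it), leaving the lighter block in its pan and the loose things on the bench where they are.

Things in the scene. Friction and masses are not known exactly. Their poses are not given: they have to be found in the camera images.
- balance: Green check balance, fixed: base 150 (x) x 220 (y) x 40 mm high, tower (x -28 to 28, y -30 to 30 mm) in its middle, head on top of it. Origin: centre of the base's underside, on the bench. Its front, with the lever, faces its -x (the robot, within 0.2 rad); its y points to the robot's left, z up. Beam along y, pivot 120 mm up; pans at y = +130 and -130 mm
- head_edge (a point): Middle of the lower front edge of the balance's head (box: x -110 to 35, y -20 to 20, z 265 to 301 mm of the balance). The head overhangs the lever: reach the lever from the robot's side with the tool leaning back 25 to 50 degrees from vertical, fingers pointing forward and down
- lever (a joint): Arrest lever. 0 (up to 0.03 at the start) = arrested, leaning 0.5 rad left (balance's +y); 1.0 = fully released, leaning 0.5 rad right. Firm stops at 0 and 1.0; stays where left; takes about 4 N at the grip. A cam lowers and raises two pads under the beam: at 0 the beam is locked level, from about 0.6 on it is free to tip to its stops
- lever_pivot (a point): Lever's pivot, in front of the balance (x -95, y 0, z 60 mm of the balance); its axis is the balance's x. A flat bar rises from it to a black round grip of 20 mm diameter, 45 to 105 mm from the pivot
- lever_grip (a point): Middle of the black grip, 75 mm from the pivot, moving with the lever: 126 mm above the bench at either end of the swing, 135 mm midway; at the start 36 mm left of the balance's middle, at the released stop 36 mm right of it
- beam (a joint): Tilt of the beam (aluminium bar 280 mm long with two steel pans): 0 = level; positive = right-hand pan (balance's -y) down; negative = left-hand pan (+y) down. Stops at +0.12 and -0.12 rad. When freed it sinks to the stop on the heavier side within about a second
- pan_left (a point): Centre of the floor of the left-hand pan (balance's +y), a steel tray 120 mm (x) by 90 mm (y), rim 8 mm above its floor; floor 144 mm above the bench when level
- pan_right (a point): The same for the right-hand pan (balance's -y)
- block_a: Aluminium pillow block: foot 100 (x) x 36 (y) x 14 mm, carrying a lying drum, 52 mm diameter, 36 mm wide, dark bore along y; 58 mm high; 0.29 to 0.52 kg. Grip its two flat faces (36 mm apart in y) 32 mm up. Origin: centre of its underside, z up. Stands in a pan, foot along the balance's x within 0.1 rad. Looks just like the other block; one, in either pan, is at least 25 percent heavier
- block_b: Aluminium pillow block: foot 100 (x) x 36 (y) x 14 mm, carrying a lying drum, 52 mm diameter, 36 mm wide, dark bore along y; 58 mm high; 0.29 to 0.52 kg. Grip its two flat faces (36 mm apart in y) 32 mm up. Origin: centre of its underside, z up. Stands in a pan, foot along the balance's x within 0.1 rad. Looks just like the other block; one, in either pan, is at least 25 percent heavier
- tray: Shallow open red plastic tray, fixed on the bench, left or right of the balance (a brown carton of parts 60 mm high stands on the other side): 180 mm (x) by 240 mm (y) outside, 40 mm high, walls 4 mm, floor about 4 mm thick. Origin: centre of its underside
- wrench: Loose steel wrench, 170 mm, lying on the bench between robot and balance; leave alone. Origin: its middle, on the bench
- screwdriver: Loose screwdriver, 180 mm, lying on the bench between robot and balance; leave alone. Origin: its middle, on the bench
- oiler: Loose white bottle, 56 mm diameter, 130 mm high, near the robot on its left; leave alone. Origin: centre of its underside
- cup: Loose paper-coloured cup, 72 mm rim, 85 mm high, near the robot on its right; leave alone. Origin: centre of its underside
Mind the look-alikes: they are no part of the job. What is shaped like the block_a but turquoise is not meant.

How it is judged:
By the outcome, as a careful person would: the job done as asked, in the order asked, and still so for the second after the job is handed in, with the robot touching nothing.
It also fails if it takes over 62 s, if anything falls off the work surface, if the arm or the gripper's body presses on something with over 40 N, if the wrist force passes 120 N, or if a joint passes its speed limit or range.

## Robot

A 6-joint arm with a two-finger parallel gripper is mounted at the origin on the work surface. World frame = base frame: x ahead of the robot, y to its left, z up, the work surface at z = 0. Lengths are in m, angles in rad, forces in N, time in s.
With the tool pointing down it reaches from about 0.275 to 1 m from the base axis. Payload 8.4 kg.
Tool frame: the origin (TCP) lies between the finger pads; the fingertips stand 22 mm ahead of it and the grasp point (between the pads) lies 3 mm ahead of it (tip_extent is the distance from the TCP to the fingertips, in m); z points along the fingers, y is the line along which they close (so a half turn about z gives the same grasp; the last joint's range is limited). The gripper opens to 85 mm and grips with 20 to 120 N. Pads are 22 mm wide; open, the fingers measure 114 mm over their backs; the gripper's body (76 mm by 85 mm) begins 54 mm behind the grasp point. The pads swing forward as they close: fully open they stand 13 mm farther back than shut.
Start: joints at [-1.279, 0.353, 1.633, -0, 1.155, -0.002], TCP at [0.181, -0.598, 0.215] pointing down, gripper open.
Joint ranges: [-2.63, 2.63], [-0.92, 2.1], [0.06, 2.66], [-1.3, 4.44], [0, 2.69], [-3.02, 3.02]. Speed limits (rad/s): [2.22, 2.22, 2.79, 3.14, 3.14, 3.14].

## Interface

Orientations are given as a unit quaternion [w, x, y, z].
In Python, from rig import * gives the robot as it stands.
- The arm moves only by the tool send_rows, never from a script. Its argument "increments" is a list that holds one entry, the list of rows, each a list of 5 numbers: the closure, from 0 (fully open) to 1 (shut), then the shift along the tool's x, y, z in units of 40 mm (1.0 is 40 mm), then the turn about the tool's z in rad. In form: [[[grip, x, y, z, yaw], ...]]. A call has 1 to 20 rows; each row is the pose to reach, as a shift and turn from the pose commanded when the call began, along the tool's axes at that moment; what a row does not reach only later rows make up. A row lasts 1/12 s, in which the tool goes at most 41.7 mm and 7.16 degrees, less where a joint would pass 70% of its speed; a pose out of reach is approached as far as the arm can. A call with a gripper value outside its range is refused whole. The fingers move at their own pace and stop on an object; the grip force is fixed at half the most. Time passes only in rows, so rows that repeat a pose let the fingers close. It gives the time, the measured TCP pose, the force, the opening and the grip force at its end, in the units of the state.
- get_state(): the state, without advancing time (a new reading comes with each control period).
- grab_frame(name): name is "side" or "top" or "wrist"; returns a dict with "img" (480x640x3 uint8, red, green, blue), "mtx" (3x3 intrinsics, pixels), "world_from_camera" (4x4, takes a point from camera to world coordinates). Camera axes: x right, y up, looking along -z (the intrinsics and any distortion apply to the point x, -y, -z); pixel columns grow to the right and rows downward; lengths in m; the calibration is good to about 2 mm. A picture is of the moment at which its call begins. There is no depth.
- job_done(): hands the job in; it is judged then, once.
The state is a dict: "clock": time; "joint_positions": joint angles; "qd": joint speeds; "effort": joint torques, N m; "position": TCP position; "eef_rot": TCP orientation; "wrist_force": force on the tool from outside, world axes, zero at the start; "torque": the same for the moment, N m; "width": finger opening in m; "finger_force": force on a finger pad.
Only numpy, scipy, OpenCV 4.12 (cv2) and the standard library are available. Lean on these libraries where they do the work, as an engineer would, in place of code of your own. Each camera call takes 0.05 s, during which the arm holds its last target. There are 200 camera calls.

## Working session

There is one attempt and no reset: what is moved stays moved. The work goes in short steps, Python scripts to look and compute and a tool call to move; the robot and the scene stay as the last step left them, time stands still between calls to the robot, and variables do not carry over. Pictures are saved under pics/ and viewed, at most 10 in all, crops included, and the job is handed in when it is done.

Besides the shell and the picture viewer there is one more tool, called after "Call:" as name(argument=value, ...), one argument or row to a line, values as JSON. send_rows: Moves the arm, as the interface text tells. Its arguments: {"type":"object","properties":{"increments":{"type":"array"}},"required":["increments"]}

```bash
ls; mkdir -p pics; python3 - <<'E'
from rig import *
import cv2,numpy as np,pickle
s=get_state();print({k:np.round(v,3).tolist() for k,v in s.items()})
d={}
for n in("side","top","wrist"):
    f=grab_frame(n);d[n]=f;cv2.imwrite(f"pics/{n}0.png",f["img"][:,:,::-1]);print(n,np.round(f["mtx"],1).tolist(),np.round(f["world_from_camera"],3).tolist(),[k for k in f])
pickle.dump(d,open("f0.pkl","wb"))
E
```

```text
pics
{'clock': 0.0, 'joint_positions': [-1.279, 0.354, 1.634, 0.0, 1.155, -0.002], 'qd': [-0.002, 0.0, 0.002, 0.001, -0.0, -0.001], 'effort': [0.001, -60.524, -34.206, 0.0, 0.009, -0.0], 'position': [0.181, -0.598, 0.214], 'eef_rot': [-0.001, 0.989, 0.146, -0.0], 'wrist_force': [0.568, 0.36, -0.041], 'torque': [0.006, 0.023, -0.002], 'finger_force': 0.0, 'width': 0.085}
side [[448.9, 0.0, 315.2], [0.0, 448.9, 241.5], [0.0, 0.0, 1.0]] [[-0.856, 0.307, -0.416, 0.186], [-0.517, -0.545, 0.661, 0.602], [-0.024, 0.78, 0.625, 0.748], [0.0, 0.0, 0.0, 1.0]] ['img', 'mtx', 'world_from_camera']
top [[553.7, 0.0, 321.2], [0.0, 553.7, 235.8], [0.0, 0.0, 1.0]] [[0.002, 0.993, -0.12, 0.409], [-1.0, 0.001, -0.005, 0.008], [-0.005, 0.12, 0.993, 1.417], [0.0, 0.0, 0.0, 1.0]] ['img', 'mtx', 'world_from_camera']
wrist [[370.1, 0.0, 318.8], [0.0, 370.1, 233.8], [0.0, 0.0, 1.0]] [[0.289, 0.92, 0.264, 0.249], [-0.957, 0.279, 0.077, -0.578], [-0.002, -0.275, 0.961, 0.373], [0.0, 0.0, 0.0, 1.0]] ['img', 'mtx', 'world_from_camera']
```

View pics/top0.png

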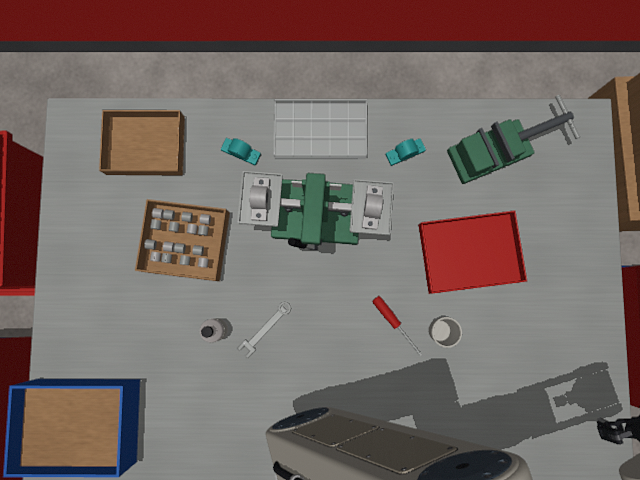

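View pics/side0.png

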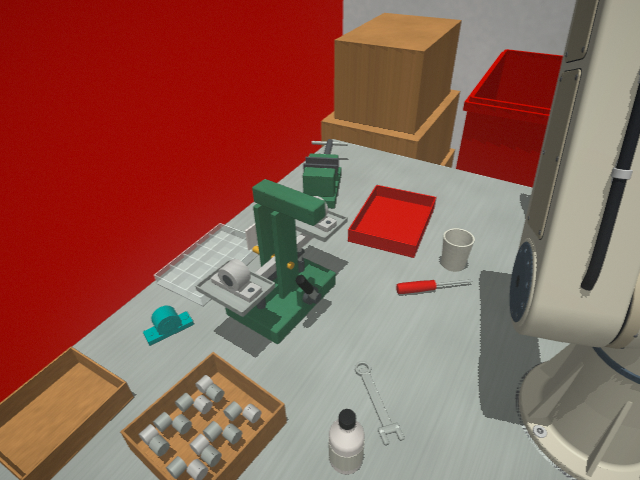

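The top view shows two silver blocks in the pans, at about (260,198) and (375,205). The look-alikes are turquoise blocks at (240,150) and (405,150), plus small silver cylinders in the carton at (180,240). I choose the silver ones in the pans. The red tray is at (472,252), right of the balance; the screwdriver handle and the red bins are not the tray. The lever grip shows at (300,243) in the top view and (305,285) in the side view.

```bash
cat > h.py <<'E'
import numpy as np,cv2,pickle
def ray(f,u,v):
    K=f["mtx"];T=f["world_from_camera"];d=np.array([(u-K[0,2])/K[0,0],-(v-K[1,2])/K[1,1],-1.])
    return T[:3,3],T[:3,:3]@d
def onz(f,u,v,z):
    o,d=ray(f,u,v);return o+d*(z-o[2])/d[2]
def tri(f,p,g,q):
    o,d=ray(f,*p);c,e=ray(g,*q);d=d/np.linalg.norm(d);e=e/np.linalg.norm(e)
    s=np.linalg.lstsq(np.c_[d,-e],c-o,rcond=None)[0];a=o+s[0]*d;b=c+s[1]*e
    return (a+b)/2,np.linalg.norm(a-b)
def proj(f,P):
    T=f["world_from_camera"];q=T[:3,:3].T@(np.array(P)-T[:3,3]);K=f["mtx"]
    return K[0,0]*q[0]/-q[2]+K[0,2],K[1,1]*q[1]/q[2]+K[1,2]
def red(img):
    h=cv2.cvtColor(img,cv2.COLOR_RGB2HSV);return (((h[...,0]<8)|(h[...,0]>172))&(h[...,1]>150)&(h[...,2]>60)).astype(np.uint8)
E
python3 - <<'E'
from h import *
d=pickle.load(open("f0.pkl","rb"));t,s=d["top"],d["side"]
c=np.zeros((600,800,3),np.uint8)
a=cv2.resize(t["img"][160:256,230:400],None,fx=3.2,fy=3.2,interpolation=cv2.INTER_CUBIC);c[:a.shape[0],:a.shape[1]]=a
b=cv2.resize(s["img"][175:345,190:355],None,fx=1.7,fy=1.7,interpolation=cv2.INTER_CUBIC);c[600-b.shape[0]:,:b.shape[1]]=b
b=cv2.resize(s["img"][190:310,195:350],None,fx=2.4,fy=2.4,interpolation=cv2.INTER_CUBIC);c[600-b.shape[0]:,420:420+b.shape[1]]=b
cv2.imwrite("pics/crop1.png",c[:,:,::-1])
for n,f,box in(("top",t,(400,200,540,300)),("side",s,(340,180,445,260))):
    m=np.zeros((480,640),np.uint8);x0,y0,x1,y1=box;m[y0:y1,x0:x1]=red(f["img"])[y0:y1,x0:x1]
    k=max(cv2.findContours(m,0,1)[0],key=cv2.contourArea);h=cv2.convexHull(k);p=cv2.approxPolyDP(h,5,True)[:,0]
    print(n,p.tolist())
    if n=="top":
        r=cv2.minAreaRect(k);print(r)
        q=cv2.boxPoints(r);w=np.array([onz(t,*x,.04)for x in q]);print(w.round(3).tolist(),w.mean(0),np.linalg.norm(np.diff(w,axis=0),axis=1))
E
```

```text
top [[514, 211], [526, 280], [429, 293], [419, 224]]
((472.0889892578125, 251.7705078125), (71.56814575195312, 99.8310775756836), 82.7468032836914)
[[0.61, -0.227, 0.04], [0.642, -0.477, 0.04], [0.464, -0.492, 0.04], [0.433, -0.246, 0.04]] [ 0.53730216 -0.36054986  0.04      ] [0.25149304 0.17867397 0.24760215]
side [[376, 185], [435, 197], [413, 257], [348, 241], [348, 229]]
```

View pics/crop1.png

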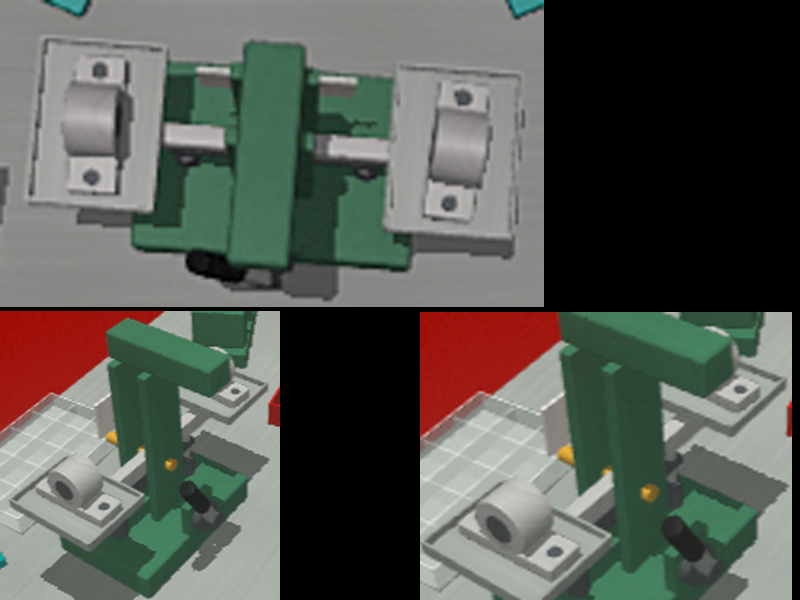

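Crop check: the silver blocks have bolts at crop px (100,71)/(91,177) on the left and (463,97)/(448,204) on the right. The head's top corners are at (246,42), (304,45), (290,268), (229,262). The black grip is visible left of the head's front, leaning left (arrested).

```bash
cat >> h.py <<'E'
tc=lambda u,v:(230+u/3.2,160+v/3.2)
s3=lambda u,v:(195+(u-420)/2.4,190+(v-312)/2.4)
s2=lambda u,v:(190+u/1.7,175+(v-311)/1.7)
E
python3 - <<'E'
from h import *
d=pickle.load(open("f0.pkl","rb"));t,s=d["top"],d["side"]
P=lambda n,r:print(n,np.round(r[0],3),"gap %.4f"%r[1])
P("boltL front",tri(t,tc(91,177),s,s3(555,552)))
P("boltR front",tri(t,tc(448,204),s,s3(740,390)))
P("head front R",tri(t,tc(290,268),s,s2(232,357)))
P("head front L",tri(t,tc(229,262),s,s2(213,371)))
P("head back L",tri(t,tc(246,42),s,s2(107,328)))
P("head back R",tri(t,tc(304,45),s,s2(127,318)))
P("panL frontR?",tri(t,tc(155,212),s,s3(612,537)))
P("tray frontR",tri(t,(526,280),s,(435,197)))
P("tray frontL",tri(t,(429,293),s,(413,257)))
P("tray backR",tri(t,(514,211),s,(376,185)))
P("tray backL",tri(t,(419,224),s,(348,229)))
for n,pts,z in(("head",[(246,42),(304,45),(290,268),(229,262)],.301),("panL",[(43,40),(168,44),(155,212),(28,203)],.152),("panR",[(397,66),(523,75),(512,238),(385,228)],.152),("bL",[(100,71),(91,177)],.158),("bR",[(463,97),(448,204)],.158)):
    w=np.array([onz(t,*tc(*p),z) for p in pts]);a=w[0]-w[-1]
    print(n,w[:,:2].round(3).tolist(),"c",w.mean(0).round(4),"yaw %.3f"%np.arctan2(a[1],a[0]),"len %.3f"%np.linalg.norm(a))
# grip from side: on plane through lever x later
T=t
gt=tri(t,tc(195,258),s,s3(672,524));P("grip top",gt)
E
```

```text
boltL front [0.609 0.16  0.157] gap 0.0001
boltR front [ 0.59  -0.097  0.156] gap 0.0004
head front R [0.529 0.016 0.296] gap 0.0003
head front L [0.531 0.054 0.3  ] gap 0.0024
head back L [0.673 0.044 0.304] gap 0.0005
head back R [0.673 0.007 0.298] gap 0.0002
panL frontR? [0.586 0.115 0.147] gap 0.0022
tray frontR [ 0.467 -0.493  0.037] gap 0.0002
tray frontL [ 0.436 -0.258 -0.001] gap 0.0014
tray backR [ 0.64  -0.469  0.038] gap 0.0007
tray backL [ 0.607 -0.228  0.045] gap 0.0021
head [[0.674, 0.044], [0.672, 0.007], [0.528, 0.015], [0.532, 0.054]] c [0.6018 0.0301 0.301 ] yaw -0.070 len 0.143
panL [[0.711, 0.197], [0.708, 0.106], [0.585, 0.114], [0.591, 0.206]] c [0.6488 0.1555 0.152 ] yaw -0.071 len 0.120
panR [[0.692, -0.061], [0.685, -0.153], [0.566, -0.143], [0.573, -0.052]] c [ 0.6292 -0.1022  0.152 ] yaw -0.078 len 0.119
bL [[0.687, 0.154], [0.609, 0.16]] c [0.648 0.157 0.158] yaw -0.068 len 0.078
bR [[0.668, -0.108], [0.59, -0.097]] c [ 0.6289 -0.1026  0.158 ] yaw -0.146 len 0.079
grip top [0.551 0.084 0.153] gap 0.0015
```

The measurements agree with each other and with the text:
- **Balance:** origin about (0.639, 0.027), yaw −0.075.
- **Heights:** head 0.30, bolts 0.157.
- **Grip top:** (0.551, 0.084, 0.153).
- **Tray:** centre about (0.54, −0.36).

The rows can't tilt the tool directly, so I'll check in free space how the arm behaves at the edge of its reach.

Call:
send_rows(
  increments=[
    [[0, 0, 0, -1, 0], [0, 0, 0, -2, 0], [0, 0, 0, -3, 0], [0, 0, 0, -4, 0], [0, 0, 0, -5, 0], [0, 0, 0, -6, 0], [0, 0, 0, -7, 0], [0, 0, 0, -8, 0], [0, 0, 0, -9, 0], [0, 0, 0, -10, 0], [0, 0, 0, -11, 0], [0, 0, 0, -12, 0], [0, 0, 0, -13, 0], [0, 0, 0, -14, 0], [0, 0, 0, -15, 0], [0, 0, 0, -16, 0]],
  ],
)

```text
clock: 1.48
position: [0.1646, -0.5442, 0.8096]
eef_rot: [-0.046, 0.988, 0.146, -0.007]
wrist_force: [1.5, -2.4, -1.2]
width: 0.0851
finger_force: 0.0
```

```bash
cat > st.py <<'E'
from rig import *
import numpy as np
from scipy.spatial.transform import Rotation as R
s=get_state();q=s["eef_rot"];M=R.from_quat([q[1],q[2],q[3],q[0]]).as_matrix()
print(round(s["clock"],2),"J",np.round(s["joint_positions"],3),"p",np.round(s["position"],4),"F",np.round(s["wrist_force"],1),"w",round(float(s["width"]),4),round(float(s["finger_force"]),1));print("x",M[:,0].round(3),"y",M[:,1].round(3),"z",M[:,2].round(3))
E
python3 st.py
```

```text
1.48 J [-1.28   0.512  0.079  0.     2.645 -0.003] p [ 0.1646 -0.5442  0.8096] F [ 1.5 -2.4 -1.2] w 0.0851 0.0
x [0.957 0.29  0.   ] y [ 0.288 -0.953 -0.094] z [-0.027  0.09  -0.996]
```

Call:
send_rows(
  increments=[
    [[0, 0, 0, 0, 0], [0, 0, 0, 2, 0], [0, 0, 0, 3, 0], [0, 0, 0, 4, 0]],
  ],
)

```text
clock: 1.82
position: [0.1624, -0.5366, 0.7459]
eef_rot: [-0.042, 0.988, 0.146, -0.006]
wrist_force: [-0.2, -1.4, 1.4]
width: 0.0857
finger_force: 0.0
```

```bash
python3 st.py
```

```text
1.82 J [-1.28   0.307  0.577  0.     2.342 -0.003] p [ 0.1624 -0.5366  0.7459] F [-0.2 -1.4  1.4] w 0.0857 0.0
x [0.957 0.29  0.   ] y [ 0.289 -0.954 -0.084] z [-0.024  0.081 -0.996]
```

The tilt produced at the reach limit persists, so the lean can be set that way. I'll push outward here, well above everything, to lean the fingers outward.

Call:
send_rows(
  increments=[
    [[0, 0, 1, 0, 0], [0, 0, 2, 0, 0], [0, 0, 3, 0, 0], [0, 0, 4, 0, 0], [0, 0, 5, 0, 0], [0, 0, 6, 0, 0], [0, 0, 7, 0, 0]],
  ],
)

```text
clock: 2.4
position: [0.2148, -0.7098, 0.6715]
eef_rot: [-0.033, 0.989, 0.146, -0.005]
wrist_force: [-0.7, -0.1, 0.5]
width: 0.0854
finger_force: 0.0
```

```bash
python3 st.py
```

```text
2.4 J [-1.279e+00  7.220e-01  6.000e-02  0.000e+00  2.426e+00 -2.000e-03] p [ 0.2148 -0.7098  0.6715] F [-0.7 -0.1  0.5] w 0.0854 0.0
x [0.957 0.29  0.   ] y [ 0.289 -0.955 -0.066] z [-0.019  0.063 -0.998]
```

Call:
send_rows(
  increments=[
    [[0, 0, -1, -1, 0], [0, 0, -2, -2, 0], [0, 0, -3, -3, 0], [0, 0, -4, -4, 0], [0, 0, -5, -5.5, 0], [0, 0, -6, -7, 0], [0, 0, -7, -8.5, 0], [0, 0, -8, -10, 0], [0, 0, -9, -11, 0], [0, 0, -10, -12, 0]],
  ],
)

```text
clock: 3.23
position: [0.1418, -0.4688, 0.8759]
eef_rot: [-0.002, 0.989, 0.146, -0.0]
wrist_force: [-0.3, 0.6, -0.2]
width: 0.0854
finger_force: 0.0
```

```bash
python3 st.py
```

```text
3.23 J [-1.28   0.399  0.058  0.     2.689 -0.003] p [ 0.1418 -0.4688  0.8759] F [-0.3  0.6 -0.2] w 0.0854 0.0
x [0.957 0.29  0.   ] y [ 0.29  -0.957 -0.005] z [-0.001  0.005 -1.   ]
```

Call:
send_rows(
  increments=[
    [[0, 0.4, -0.3, 0.8, 0], [0, 0.8, -0.6, 1.5, -0.09], [0, 1.6, -1.3, 2, -0.18], [0, 2.4, -1.9, 2, -0.27], [0, 3.2, -2.5, 2, -0.36], [0, 4.0, -3.1, 2, -0.45], [0, 4.8, -3.8, 2, -0.54], [0, 5.6, -4.4, 2, -0.63], [0, 6.4, -5.0, 2, -0.72], [0, 7.2, -5.6, 2, -0.81], [0, 8.0, -6.3, 2, -0.9], [0, 8.8, -6.9, 2, -0.99], [0, 9.6, -7.5, 2, -1.08], [0, 10.4, -8.1, 2, -1.17], [0, 11.2, -8.8, 2, -1.26], [0, 11.9, -9.4, 2, -1.34], [0, 11.9, -9.4, 2, -1.34]],
  ],
)

```text
clock: 4.65
position: [0.4915, 0.0302, 0.7961]
eef_rot: [-0.005, 0.682, 0.732, 0.003]
wrist_force: [0.5, -0.5, -0.0]
width: 0.0855
finger_force: 0.0
```

```bash
python3 st.py
```

```text
4.65 J [ 0.05   0.173  0.629  0.015  2.343 -0.01 ] p [0.4915 0.0302 0.7961] F [ 0.5 -0.5 -0. ] w 0.0855 0.0
x [-0.07   0.997  0.011] y [ 0.998  0.07  -0.003] z [-0.004  0.011 -1.   ]
```

Call:
send_rows(
  increments=[
    [[0, 0, -0.5, -1, 0], [0, 0, -1, -2, 0], [0, 0, -2, -2.7, 0], [0, 0, -3, -3.5, 0], [0, 0, -4, -4, 0], [0, 0, -5, -4.5, 0], [0, 0, -6, -5, 0], [0, 0, -7, -5.5, 0], [0, 0, -7.5, -6, 0], [0, 0, -7.5, -6, 0]],
  ],
)

```text
clock: 5.48
position: [0.2268, 0.0089, 0.9285]
eef_rot: [0.007, 0.684, 0.729, 0.014]
wrist_force: [-1.2, 0.1, -0.1]
width: 0.086
finger_force: 0.0
```

```bash
python3 st.py
```

```text
5.48 J [ 0.015 -0.07   0.493  0.025  2.689 -0.025] p [0.2268 0.0089 0.9285] F [-1.2  0.1 -0.1] w 0.086 0.0
x [-0.063  0.998  0.01 ] y [0.998 0.063 0.03 ] z [ 0.03   0.012 -0.999]
```

Call:
send_rows(
  increments=[
    [[0, 0, 0, -1, 0], [0, 0, 0, -2, 0]],
  ],
)

```text
clock: 5.65
position: [0.2305, 0.0091, 0.9373]
eef_rot: [0.018, 0.684, 0.729, 0.026]
wrist_force: [-0.9, -0.1, -0.9]
width: 0.0855
finger_force: 0.0
```

Call:
send_rows(
  increments=[
    [[0, 0, 0, -1, 0], [0, 0, 0, -2, 0], [0, 0, 0, -3, 0], [0, 0, 0, -4, 0]],
  ],
)

```text
clock: 5.98
position: [0.235, 0.0093, 0.9438]
eef_rot: [0.026, 0.684, 0.728, 0.034]
wrist_force: [-0.0, 0.3, -0.3]
width: 0.0852
finger_force: 0.0
```

```bash
python3 st.py
```

```text
5.98 J [ 0.014 -0.049  0.416  0.029  2.689 -0.022] p [0.235  0.0093 0.9438] F [-0.   0.3 -0.3] w 0.0852 0.0
x [-0.063  0.998  0.008] y [0.994 0.062 0.086] z [ 0.085  0.014 -0.996]
```

Call:
send_rows(
  increments=[
    [[0, 0, 0, -5, 0]],
  ],
)

```text
clock: 6.07
position: [0.2353, 0.0092, 0.9495]
eef_rot: [0.034, 0.684, 0.728, 0.042]
wrist_force: [0.6, -0.2, -0.3]
width: 0.0855
finger_force: 0.0
```

Call:
send_rows(
  increments=[
    [[0, 0, 0, -5, 0]],
  ],
)

```text
clock: 6.15
position: [0.2326, 0.0091, 0.9567]
eef_rot: [0.043, 0.683, 0.727, 0.052]
wrist_force: [0.2, -0.6, 0.5]
width: 0.0856
finger_force: 0.0
```

Call:
send_rows(
  increments=[
    [[0, 0, 0, -1, 0]],
  ],
)

```text
clock: 6.23
position: [0.229, 0.009, 0.9633]
eef_rot: [0.052, 0.683, 0.726, 0.061]
wrist_force: [0.0, 0.5, 0.9]
width: 0.0851
finger_force: 0.0
```

Call:
send_rows(
  increments=[
    [[0, 0, 0, -1, 0]],
  ],
)

```text
clock: 6.32
position: [0.2246, 0.0088, 0.9696]
eef_rot: [0.061, 0.682, 0.726, 0.07]
wrist_force: [-0.2, -0.1, 0.6]
width: 0.0853
finger_force: 0.0
```

```bash
python3 st.py
```

```text
6.32 J [ 0.006 -0.05   0.318  0.037  2.689 -0.021] p [0.2246 0.0088 0.9696] F [-0.2 -0.1  0.6] w 0.0853 0.0
x [-0.063  0.998  0.006] y [0.981 0.06  0.184] z [ 0.184  0.018 -0.983]
```

Call:
send_rows(
  increments=[
    [[0, 0, 0, -1, 0]],
  ],
)

```text
clock: 6.4
position: [0.2195, 0.0086, 0.9756]
eef_rot: [0.07, 0.681, 0.725, 0.078]
wrist_force: [-0.1, 0.3, 0.3]
width: 0.0854
finger_force: 0.0
```

Call:
send_rows(
  increments=[
    [[0, 0, 0, -1, 0]],
  ],
)

```text
clock: 6.48
position: [0.2137, 0.0084, 0.9814]
eef_rot: [0.078, 0.68, 0.724, 0.087]
wrist_force: [-0.4, 0.1, -0.5]
width: 0.0856
finger_force: 0.0
```

Call:
send_rows(
  increments=[
    [[0, 0, 0, -1, 0]],
  ],
)

```text
clock: 6.57
position: [0.2072, 0.0082, 0.987]
eef_rot: [0.086, 0.679, 0.723, 0.095]
wrist_force: [-0.5, 0.1, -0.1]
width: 0.0852
finger_force: 0.0
```

Call:
send_rows(
  increments=[
    [[0, 0, 0, -1, 0]],
  ],
)

```text
clock: 6.65
position: [0.2002, 0.008, 0.9923]
eef_rot: [0.094, 0.678, 0.721, 0.103]
wrist_force: [0.1, 0.9, 0.4]
width: 0.0852
finger_force: 0.0
```

Call:
send_rows(
  increments=[
    [[0, 0, 0, -1, 0]],
  ],
)

```text
clock: 6.73
position: [0.1926, 0.0078, 0.9974]
eef_rot: [0.102, 0.677, 0.72, 0.111]
wrist_force: [0.3, 0.4, -0.6]
width: 0.0855
finger_force: 0.0
```

Call:
send_rows(
  increments=[
    [[0, 0, 0, -1, 0]],
  ],
)

```text
clock: 6.82
position: [0.1845, 0.0076, 1.0023]
eef_rot: [0.11, 0.676, 0.719, 0.119]
wrist_force: [0.3, 0.0, 0.4]
width: 0.0849
finger_force: 0.0
```

Call:
send_rows(
  increments=[
    [[0, 0, 0, -1, 0]],
  ],
)

```text
clock: 6.9
position: [0.1758, 0.0076, 1.007]
eef_rot: [0.118, 0.675, 0.717, 0.127]
wrist_force: [0.7, 0.4, -0.3]
width: 0.0854
finger_force: 0.0
```

Call:
send_rows(
  increments=[
    [[0, 0, 0, -1, 0]],
  ],
)

```text
clock: 6.98
position: [0.1667, 0.0077, 1.0114]
eef_rot: [0.126, 0.674, 0.716, 0.134]
wrist_force: [0.2, 0.5, 0.2]
width: 0.0854
finger_force: 0.0
```

```bash
python3 st.py
```

```text
6.98 J [-0.053 -0.11   0.193  0.096  2.689 -0.02 ] p [0.1667 0.0077 1.0114] F [0.2 0.5 0.2] w 0.0854 0.0
x [-0.061  0.998  0.001] y [0.931 0.057 0.361] z [ 0.36   0.023 -0.933]
```

Call:
send_rows(
  increments=[
    [[0, 0, 0.2, -1, 0]],
  ],
)

```text
clock: 7.07
position: [0.1627, 0.0084, 1.0171]
eef_rot: [0.134, 0.672, 0.714, 0.142]
wrist_force: [-0.3, 1.2, 0.9]
width: 0.0852
finger_force: 0.0
```

Call:
send_rows(
  increments=[
    [[0, 0, 0.2, -1, 0]],
  ],
)

```text
clock: 7.15
position: [0.1607, 0.009, 1.022]
eef_rot: [0.142, 0.671, 0.712, 0.15]
wrist_force: [0.8, 0.1, -0.8]
width: 0.0852
finger_force: 0.0
```

Call:
send_rows(
  increments=[
    [[0, 0, 0.2, -1, 0]],
  ],
)

```text
clock: 7.23
position: [0.1574, 0.0097, 1.0266]
eef_rot: [0.149, 0.67, 0.71, 0.157]
wrist_force: [0.0, 0.2, -0.2]
width: 0.0855
finger_force: 0.0
```

Call:
send_rows(
  increments=[
    [[0, 0, 0.2, -1, 0]],
  ],
)

```text
clock: 7.32
position: [0.1528, 0.0095, 1.0312]
eef_rot: [0.157, 0.669, 0.708, 0.164]
wrist_force: [0.6, 0.4, -0.3]
width: 0.0855
finger_force: 0.0
```

Call:
send_rows(
  increments=[
    [[0, 0, 0.2, -1, 0]],
  ],
)

```text
clock: 7.4
position: [0.147, 0.0093, 1.0355]
eef_rot: [0.163, 0.666, 0.707, 0.172]
wrist_force: [0.3, 0.2, 0.4]
width: 0.0857
finger_force: 0.0
```

Call:
send_rows(
  increments=[
    [[0, 0, 0.2, -1, 0]],
  ],
)

```text
clock: 7.48
position: [0.1405, 0.0091, 1.0396]
eef_rot: [0.17, 0.663, 0.706, 0.18]
wrist_force: [0.2, 0.6, -0.8]
width: 0.0854
finger_force: 0.0
```

Call:
send_rows(
  increments=[
    [[0, 0, 0.2, -1, 0]],
  ],
)

```text
clock: 7.57
position: [0.1326, 0.0084, 1.043]
eef_rot: [0.177, 0.662, 0.704, 0.186]
wrist_force: [-0.6, 0.3, 5.4]
width: 0.0853
finger_force: 0.0
```

Call:
send_rows(
  increments=[
    [[0, 0, 0.2, -1, 0]],
  ],
)

```text
clock: 7.65
position: [0.1223, 0.0077, 1.0446]
eef_rot: [0.181, 0.661, 0.703, 0.191]
wrist_force: [0.4, -0.2, 0.6]
width: 0.0854
finger_force: 0.0
```

```bash
python3 st.py
```

```text
7.65 J [ 0.069 -0.139  0.059 -0.014  2.689 -0.006] p [0.1223 0.0077 1.0446] F [ 0.4 -0.2  0.6] w 0.0854 0.0
x [-0.06   0.998 -0.002] y [0.86  0.053 0.508] z [ 0.507  0.029 -0.861]
```

Call:
send_rows(
  increments=[
    [[0.47, 0.03, 0.15, 0.3, 0], [0.47, 0.1, 0.5, 1.0, -0.11], [0.47, 0.15, 0.8, 1.8, -0.22], [0.47, 0.2, 1.2, 2.6, -0.33], [0.47, 0.3, 1.5, 3.4, -0.44], [0.47, 0.35, 1.9, 4.2, -0.55], [0.47, 0.4, 2.2, 5.0, -0.66], [0.47, 0.5, 2.5, 5.8, -0.77], [0.47, 0.55, 2.9, 6.6, -0.88], [0.47, 0.6, 3.2, 7.4, -0.99], [0.47, 0.7, 3.6, 8.2, -1.1], [0.47, 0.75, 3.9, 9.0, -1.21], [0.47, 0.8, 4.1, 9.4, -1.32], [0.47, 0.8, 4.1, 9.4, -1.43], [0.47, 0.8, 4.1, 9.4, -1.53], [0.47, 0.8, 4.1, 9.4, -1.571], [0.47, 0.8, 4.1, 9.4, -1.571]],
  ],
)

```text
clock: 9.07
position: [0.4516, 0.0581, 0.8039]
eef_rot: [0.263, -0.029, 0.964, 0.007]
wrist_force: [-0.5, 1.1, -0.6]
width: 0.0453
finger_force: 0.0
```

```bash
python3 st.py
```

```text
9.07 J [ 0.17  -0.257  1.137 -0.058  1.732 -1.486] p [0.4516 0.0581 0.8039] F [-0.5  1.1 -0.6] w 0.0453 0.0
x [-0.86  -0.052 -0.508] y [-0.06   0.998 -0.002] z [ 0.507  0.029 -0.861]
```

Call:
send_rows(
  increments=[
    [[0.47, 0.2, 0, 0.4, 0], [0.47, 0.6, 0, 1.1, 0], [0.47, 1.1, 0, 2.0, 0], [0.47, 1.6, 0, 2.9, 0], [0.47, 2.1, 0, 3.8, 0], [0.47, 2.6, 0, 4.7, 0], [0.47, 3.1, 0, 5.6, 0], [0.47, 3.6, 0.1, 6.5, 0], [0.47, 4.1, 0.1, 7.4, 0], [0.47, 4.6, 0.1, 8.3, 0], [0.47, 5.1, 0.1, 9.2, 0], [0.47, 5.6, 0.1, 10.2, 0], [0.47, 6.1, 0.1, 11.1, 0], [0.47, 6.5, 0.1, 11.9, 0], [0.47, 6.8, 0.1, 12.4, 0], [0.47, 6.8, 0.1, 12.4, 0]],
  ],
)

```text
clock: 10.4
position: [0.4655, 0.0614, 0.2328]
eef_rot: [0.259, -0.027, 0.966, 0.007]
wrist_force: [-0.9, 0.6, -0.5]
width: 0.0454
finger_force: 0.0
```

```bash
python3 st.py; python3 - <<'E'
from rig import *
from h import *
f=grab_frame("side");g=grab_frame("wrist");pickle.dump((f,g),open("f1.pkl","wb"))
c=np.zeros((600,800,3),np.uint8)
a=cv2.resize(f["img"][150:350,190:440],None,fx=1.6,fy=1.6);c[:a.shape[0],:a.shape[1]]=a
b=cv2.resize(g["img"],(373,280));c[320:,:373]=b
cv2.imwrite("pics/p1.png",c[:,:,::-1])
E
```

```text
10.4 J [ 0.174 -0.175  2.299 -0.125  0.501 -1.359] p [0.4655 0.0614 0.2328] F [-0.9  0.6 -0.5] w 0.0454 0.0
x [-0.865 -0.049 -0.5  ] y [-0.056  0.998 -0.001] z [ 0.499  0.027 -0.866]
```

View pics/p1.png

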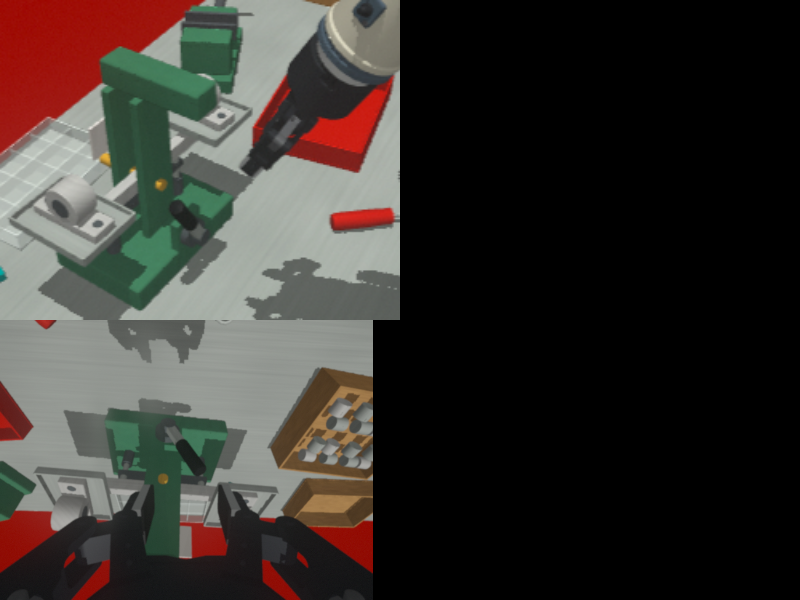

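The side view shows the tool leaning in front of the lever. The wrist view shows the black grip (190,455) lined up between the fingers (145 and 232, 510).

Call:
send_rows(
  increments=[
    [[0.47, 0, 0, 0.4, 0], [0.47, -0.1, 0, 0.9, 0], [0.47, -0.1, 0, 1.4, 0], [0.47, -0.1, 0, 1.9, 0], [0.47, -0.15, 0, 2.4, 0], [0.47, -0.2, 0, 2.9, 0], [0.47, -0.2, 0, 3.2, 0], [0.47, -0.2, 0, 3.4, 0], [0.47, -0.2, 0, 3.4, 0]],
  ],
)

```text
clock: 11.25
position: [0.5481, 0.0673, 0.1273]
eef_rot: [0.265, -0.028, 0.964, 0.007]
wrist_force: [-0.5, 2.4, -0.3]
width: 0.0452
finger_force: 1.2
```

```bash
python3 st.py; python3 - <<'E'
from rig import *
from h import *
f=grab_frame("side");g=grab_frame("wrist")
c=np.zeros((600,800,3),np.uint8)
a=cv2.resize(f["img"][170:330,200:400],None,fx=2,fy=2);c[:a.shape[0],:a.shape[1]]=a
b=cv2.resize(g["img"],(373,280));c[320:,:373]=b
cv2.imwrite("pics/p2.png",c[:,:,::-1])
E
```

```text
11.25 J [ 0.151  0.174  2.274 -0.296  0.166 -1.199] p [0.5481 0.0673 0.1273] F [-0.5  2.4 -0.3] w 0.0452 1.2
x [-0.858 -0.051 -0.511] y [-0.058  0.998 -0.001] z [ 0.51   0.029 -0.859]
```

View pics/p2.png

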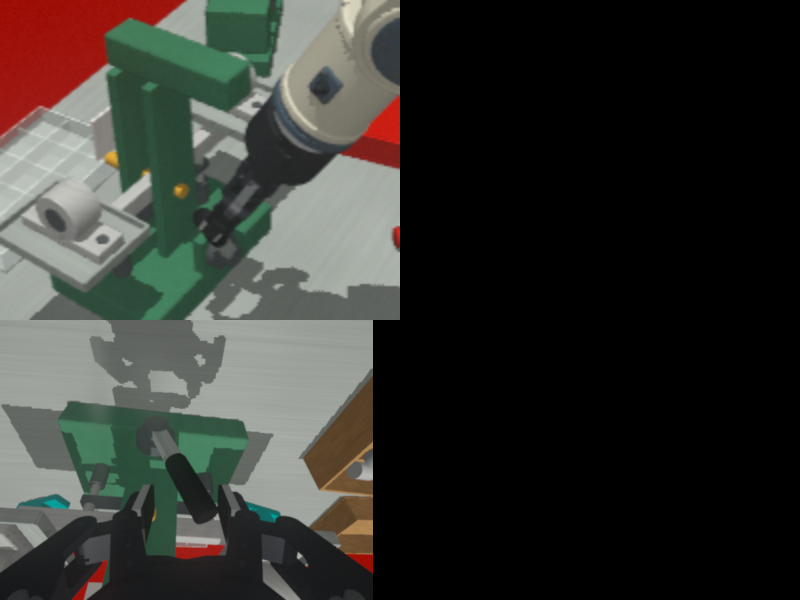

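The grip is between the fingers: the left finger touches its top lightly and the body is clear of the head. I'm pushing the lever right.

Call:
send_rows(
  increments=[
    [[0.47, 0.02, -0.15, -0.02, 0], [0.47, 0.05, -0.4, -0.03, 0], [0.47, 0.08, -0.65, -0.05, 0], [0.47, 0.1, -0.9, -0.06, 0], [0.47, 0.13, -1.15, -0.08, 0], [0.47, 0.16, -1.4, -0.1, 0], [0.47, 0.18, -1.55, -0.11, 0], [0.47, 0.19, -1.65, -0.12, 0]],
  ],
)

```text
clock: 12.02
position: [0.5401, 0.0004, 0.1271]
eef_rot: [0.263, -0.029, 0.964, 0.007]
wrist_force: [-3.9, 3.2, -2.0]
width: 0.0448
finger_force: 1.9
```

```bash
python3 st.py
```

```text
12.02 J [-0.033  0.157  2.296  0.285  0.164 -1.932] p [5.401e-01 4.000e-04 1.271e-01] F [-3.9  3.2 -2. ] w 0.0448 1.9
x [-0.86  -0.052 -0.508] y [-0.059  0.998 -0.001] z [ 0.507  0.029 -0.861]
```

Continue to the stop in small steps.

Call:
send_rows(
  increments=[
    [[0.47, 0.01, -0.08, 0, 0], [0.47, 0.02, -0.15, -0.01, 0], [0.47, 0.02, -0.15, -0.01, 0]],
  ],
)

```text
clock: 12.27
position: [0.5394, -0.0054, 0.1267]
eef_rot: [0.263, -0.029, 0.964, 0.007]
wrist_force: [-4.0, 2.9, -0.9]
width: 0.0456
finger_force: 1.7
```

Call:
send_rows(
  increments=[
    [[0.47, 0.01, -0.08, 0, 0], [0.47, 0.02, -0.15, -0.01, 0], [0.47, 0.02, -0.15, -0.01, 0]],
  ],
)

```text
clock: 12.52
position: [0.5388, -0.0112, 0.1263]
eef_rot: [0.263, -0.029, 0.964, 0.007]
wrist_force: [-3.9, 3.1, -0.8]
width: 0.045
finger_force: 1.9
```

```bash
python3 st.py; python3 - <<'E'
from rig import *
from h import *
f=grab_frame("side");g=grab_frame("wrist");t=grab_frame("top");pickle.dump((f,g,t),open("f3.pkl","wb"))
c=np.zeros((600,800,3),np.uint8)
a=cv2.resize(f["img"][170:330,200:400],None,fx=2,fy=2);c[:a.shape[0],:a.shape[1]]=a
b=cv2.resize(g["img"],(373,280));c[320:,:373]=b
b=cv2.resize(t["img"][160:280,230:400],None,fx=2.2,fy=2.2);c[:b.shape[0],410:410+b.shape[1]]=b
cv2.imwrite("pics/p3.png",c[:,:,::-1])
E
```

```text
12.52 J [-0.065  0.158  2.297  0.38   0.169 -2.054] p [ 0.5388 -0.0112  0.1263] F [-3.9  3.1 -0.8] w 0.045 1.9
x [-0.86  -0.052 -0.508] y [-0.06   0.998 -0.001] z [ 0.507  0.029 -0.861]
```

View pics/p3.png

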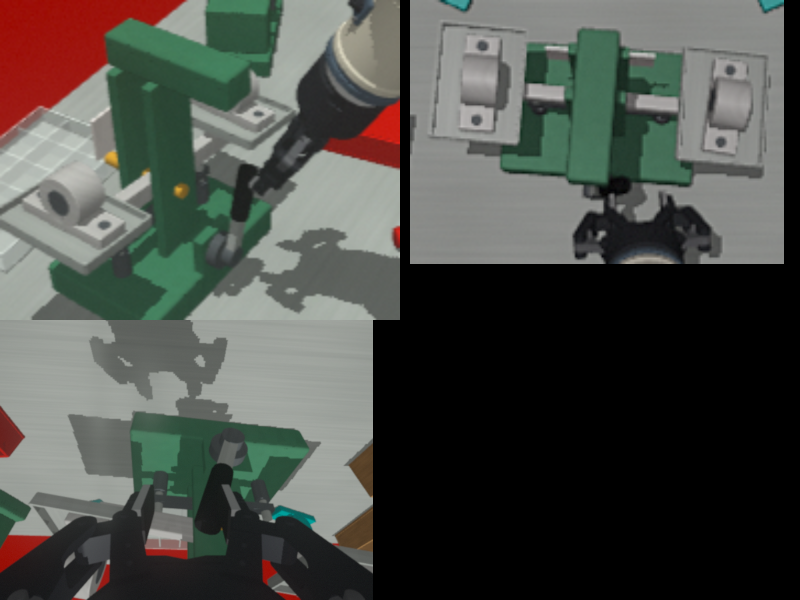

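The lever has passed midway and now leans right in the wrist view. Force is still only about 4 N, so it isn't at the stop. Pushing on.

Call:
send_rows(
  increments=[
    [[0.47, 0.02, -0.15, -0.01, 0], [0.47, 0.03, -0.25, -0.02, 0], [0.47, 0.03, -0.25, -0.02, 0]],
  ],
)

```text
clock: 12.92
position: [0.5377, -0.0214, 0.1256]
eef_rot: [0.263, -0.029, 0.964, 0.007]
wrist_force: [-4.3, 2.8, -1.6]
width: 0.0458
finger_force: 2.4
```

Call:
send_rows(
  increments=[
    [[0.47, 0.01, -0.1, -0.01, 0], [0.47, 0.01, -0.1, -0.01, 0]],
  ],
)

```text
clock: 13.08
position: [0.5373, -0.0253, 0.1256]
eef_rot: [0.263, -0.029, 0.964, 0.007]
wrist_force: [-4.7, 2.0, -0.6]
width: 0.0452
finger_force: 2.7
```

```bash
python3 st.py
```

```text
13.08 J [-0.105  0.159  2.298  0.477  0.179 -2.184] p [ 0.5373 -0.0253  0.1256] F [-4.7  2.  -0.6] w 0.0452 2.7
x [-0.86  -0.053 -0.507] y [-0.06   0.998 -0.002] z [ 0.506  0.029 -0.862]
```

```bash
python3 - <<'E'
from rig import *
from h import *
f=grab_frame("side");g=grab_frame("wrist");t=grab_frame("top");pickle.dump((f,g,t),open("f4.pkl","wb"))
c=np.zeros((600,800,3),np.uint8)
a=cv2.resize(f["img"][170:330,200:400],None,fx=2,fy=2);c[:a.shape[0],:a.shape[1]]=a
b=cv2.resize(g["img"][100:480,100:540],None,fx=.7,fy=.7);c[325:325+b.shape[0],:b.shape[1]]=b
b=cv2.resize(t["img"][160:280,230:400],None,fx=2.2,fy=2.2);c[:b.shape[0],410:410+b.shape[1]]=b
b=cv2.resize(t["img"][230:280,280:350],None,fx=5,fy=5);c[300:300+b.shape[0],400:400+b.shape[1]]=b
cv2.imwrite("pics/p4.png",c[:,:,::-1])
E
```

```text
(no output)
```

View pics/p4.png

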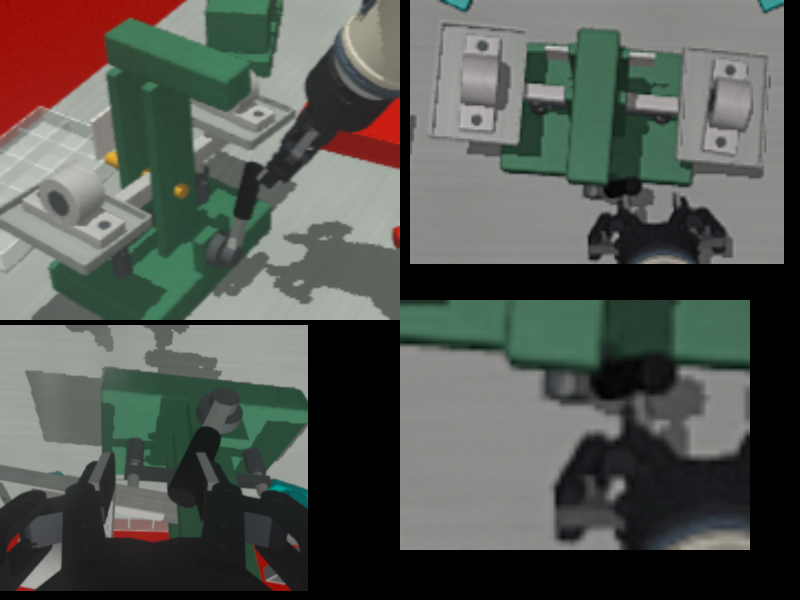

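The left pan has risen in the side view (its front corner moved from crop row 283 to 270) and the right bolt is lower (104→115), so the right pan has sunk. The grip top at top px ~(331,245) is near the released stop. I'll push a touch more, let it settle, and measure both blocks.

Call:
send_rows(
  increments=[
    [[0.47, 0.01, -0.08, 0, 0], [0.47, 0.02, -0.15, 0, 0], [0.47, 0.02, -0.15, 0, 0]],
  ],
)

```text
clock: 13.48
position: [0.5366, -0.0311, 0.1249]
eef_rot: [0.262, -0.029, 0.965, 0.007]
wrist_force: [-4.0, 2.7, -2.5]
width: 0.0452
finger_force: 2.5
```

Call:
send_rows(
  increments=[
    [[0.47, 0.01, -0.05, 0, 0], [0.47, 0.01, -0.05, 0, 0], [0.47, 0.01, -0.05, 0, 0], [0.47, 0.01, -0.05, 0, 0], [0.47, 0.01, -0.05, 0, 0], [0.47, 0.01, -0.05, 0, 0], [0.47, 0.01, -0.05, 0, 0], [0.47, 0.01, -0.05, 0, 0], [0.47, 0.01, -0.05, 0, 0], [0.47, 0.01, -0.05, 0, 0]],
  ],
)

```text
clock: 14.32
position: [0.5365, -0.0329, 0.1249]
eef_rot: [0.262, -0.029, 0.965, 0.007]
wrist_force: [-5.2, 3.6, -0.4]
width: 0.045
finger_force: 3.1
```

```bash
python3 st.py; python3 - <<'E'
from rig import *
from h import *
f=grab_frame("side");t=grab_frame("top");g=grab_frame("wrist");pickle.dump((f,g,t),open("f5.pkl","wb"))
d=pickle.load(open("f0.pkl","rb"))
# vertical shift of templates (bolt+foot) from arrested to now
def tm(a,b,c,r=7,w=14):
    x,y=map(round,c);T=a[y-r:y+r+1,x-r:x+r+1];S=b[y-w-r:y+w+r+1,x-w-r:x+w+r+1]
    m=cv2.matchTemplate(S,T,cv2.TM_CCOEFF_NORMED);_,v,_,p=cv2.minMaxLoc(m);return p[0]-w,p[1]-w,round(v,2)
f4=pickle.load(open("f4.pkl","rb"))
for n,ct,cs in(("L",tc(91,177),s3(555,552)),("R",tc(448,204),s3(740,390))):
  for nm,(ff,tt) in (("f4",(f4[0],f4[2])),("f5",(f,t))):
    a=tm(d["side"]["img"],ff["img"],cs);b=tm(d["top"]["img"],tt["img"],ct)
    print(n,nm,"side",a,"top",b,tri(tt,(ct[0]+b[0],ct[1]+b[1]),ff,(cs[0]+a[0],cs[1]+a[1])))
# predicted grip-end pixel vs lever angle for comparison
ax=np.array([.997,-.075,0]);ay=np.array([.075,.997,0]);pv=np.array([.5443,.034,.06])
for L in(.6,.8,1.0):
    th=.5-L;print(L,[np.round(proj(q,pv+.105*(np.sin(th)*ay+np.cos(th)*np.array([0,0,1]))),1) for q in(t,f)])
h=cv2.cvtColor(t["img"],cv2.COLOR_RGB2GRAY);print(h[238:252,322:342])
E
```

```text
14.32 J [-0.126  0.16   2.298  0.53   0.185 -2.256] p [ 0.5365 -0.0329  0.1249] F [-5.2  3.6 -0.4] w 0.045 3.1
x [-0.861 -0.053 -0.506] y [-0.061  0.998 -0.001] z [ 0.506  0.03  -0.862]
L f4 side (1, -7, 0.89) top (2, -1, 0.87) (array([0.60954792, 0.1536698 , 0.17016413]), np.float64(0.00011940851975685898))
L f5 side (1, -7, 0.89) top (2, -1, 0.87) (array([0.60954792, 0.1536698 , 0.17016413]), np.float64(0.00011940851975685898))
R f4 side (1, 5, 0.83) top (1, 1, 0.92) (array([ 0.59019098, -0.10072244,  0.13943434]), np.float64(4.3234510117024115e-05))
R f5 side (1, 5, 0.83) top (1, 1, 0.93) (array([ 0.59019098, -0.10072244,  0.13943434]), np.float64(4.3234510117024115e-05))
0.6 [array([317.4, 243.4]), array([318.7, 257. ])]
0.8 [array([326.4, 244.3]), array([324.6, 253.1])]
1.0 [array([334.8, 245.3]), array([329.9, 251.1])]
[[ 52  49  49  52  52  49  52  54  53  54  52  49  66 103  99  99  99  99
   97  98]
 [ 42  43  49  53  55  53  53  55  53  53  53  52  71 108 101  99 100  99
   98  98]
 [ 34  41  46  51  49  53  53  54  52  44  44  36  65 103  98  98  98  99
  100  98]
 [ 36  3
[... 227 characters left out ...]
 110  97
   74  67]
 [ 14   4   2   8  14  14  13  19  21  26  22  20  25  14  11  86 149 140
  133 133]
 [ 10   9   8  15  12  11   9  15  19  31  22  22  22  19  10  91 154 148
  146 145]
 [  6  14  13   7   4   2  11  16  18  26  19  19  19  11  15  61 109 104
  101 114]
 [ 11   9  13  11   3   1  14   9  18  15  21  18  17   9  24  61  78  74
   73  80]
 [  5   7   5   3   6   9   9   7   4  15  10  10  20  56  77  80  83  82
   78  77]
 [  0   1   0   3  18  26  38  46  80  98  73  52  75  78  83  82  81  79
   79  78]
 [ 62  75  76  76  77  77  81  86 102 110  78  56  86  82  82  80  80  80
   79  76]
 [ 77  85  85  84  85  81  51  56  84 111  91  56  85  82  80  81  80  78
   77  74]]
```

The beam has settled against its stop: the left bolt is at z 0.170 (+13 mm) and the right at 0.139 (−17 mm). The **right-hand block is heavier**. Now I swing the lever back.

Call:
send_rows(
  increments=[
    [[0.47, -0.01, 0.15, 0, 0], [0.47, -0.04, 0.3, 0.15, 0], [0.47, -0.07, 0.55, 0.25, 0], [0.47, -0.1, 0.8, 0.27, 0], [0.47, -0.13, 1.05, 0.29, 0], [0.47, -0.16, 1.3, 0.3, 0], [0.47, -0.19, 1.55, 0.32, 0], [0.47, -0.22, 1.8, 0.34, 0], [0.47, -0.24, 2.0, 0.35, 0], [0.47, -0.26, 2.2, 0.36, 0], [0.47, -0.28, 2.35, 0.37, 0], [0.47, -0.28, 2.35, 0.37, 0]],
  ],
)

```text
clock: 15.47
position: [0.5506, 0.0625, 0.1194]
eef_rot: [0.265, -0.029, 0.964, 0.007]
wrist_force: [-0.1, -0.9, 1.2]
width: 0.0449
finger_force: 0.4
```

Call:
send_rows(
  increments=[
    [[0.47, -0.01, 0.1, 0, 0], [0.47, -0.01, 0.15, 0, 0], [0.47, -0.01, 0.15, 0, 0]],
  ],
)

```text
clock: 15.72
position: [0.55, 0.0676, 0.119]
eef_rot: [0.264, -0.029, 0.964, 0.007]
wrist_force: [1.5, -2.2, 1.3]
width: 0.045
finger_force: 1.2
```

```bash
python3 st.py
```

```text
15.72 J [ 0.15   0.194  2.276 -0.329  0.146 -1.168] p [0.55   0.0676 0.119 ] F [ 1.5 -2.2  1.3] w 0.045 1.2
x [-0.859 -0.053 -0.51 ] y [-0.06   0.998 -0.002] z [ 0.509  0.029 -0.86 ]
```

Call:
send_rows(
  increments=[
    [[0.47, -0.02, 0.12, 0.01, 0], [0.47, -0.03, 0.25, 0.01, 0], [0.47, -0.03, 0.25, 0.01, 0]],
  ],
)

```text
clock: 15.97
position: [0.5496, 0.0775, 0.1186]
eef_rot: [0.263, -0.029, 0.964, 0.007]
wrist_force: [1.0, -2.5, -0.2]
width: 0.0451
finger_force: 1.4
```

Call:
send_rows(
  increments=[
    [[0.47, -0.02, 0.1, 0.01, 0], [0.47, -0.02, 0.15, 0.01, 0], [0.47, -0.02, 0.15, 0.01, 0]],
  ],
)

```text
clock: 16.22
position: [0.5497, 0.0833, 0.1183]
eef_rot: [0.263, -0.029, 0.964, 0.007]
wrist_force: [0.5, -3.0, 0.3]
width: 0.0455
finger_force: 1.5
```

```bash
python3 st.py; python3 - <<'E'
from rig import *
from h import *
f=grab_frame("side");t=grab_frame("top");g=grab_frame("wrist");pickle.dump((f,g,t),open("f6.pkl","wb"))
d=pickle.load(open("f0.pkl","rb"))
print("grip-end region diff vs start (top):")
ax=np.array([.997,-.075,0]);ay=np.array([.075,.997,0]);pv=np.array([.5443,.034,.06])
for L in(0,.2,.4):
    th=.5-L;print(L,[np.round(proj(q,pv+.105*(np.sin(th)*ay+np.cos(th)*np.array([0,0,1]))),1) for q in(t,f)])
h=lambda q:cv2.cvtColor(q["img"],cv2.COLOR_RGB2GRAY)
print(h(d["top"])[240:248:2,282:316]);print(h(t)[240:248:2,282:316])
E
```

```text
16.22 J [ 0.192  0.199  2.269 -0.444  0.16  -1.019] p [0.5497 0.0833 0.1183] F [ 0.5 -3.   0.3] w 0.0455 1.5
x [-0.86  -0.053 -0.507] y [-0.06   0.998 -0.002] z [ 0.506  0.029 -0.862]
grip-end region diff vs start (top):
0 [array([291.1, 242. ]), array([300.7, 278.9])]
0.2 [array([299.3, 242.3]), array([306.5, 270.2])]
0.4 [array([308.3, 242.7]), array([312.6, 262.8])]
[[144 143 137 138 142 134  39  14  19  21  22  22  24  12   7   9   8   1
   31  78  99  98  96 100 102 101 103 102 104 105 103 103 103 102]
 [137 138 138 139 143 135  24  13  22  20  24  24  24  12  10  18  10  13
   12  29  52  51  53  53  55  56  57  59  60  64  68  73  77  80]
 [140 140 140 140 142 144 121  24   7  14  20  20  10   9  12  19  17   9
   14  13  15  19  19  17  23  54  89  84  80  69  70  65  46  34]
 [139 139 138 138 138 139 142 143 139 133 129  89  22  21   0   0   3   2
    9  11   9   9  15   3  46  96  95  93  92  94  93  93  70  35]]
[[147 146 140 141 141 141 136 139 126  46  15  22  24  24  27  26  13   7
   30  79 102  99 100 102 104 103 104 105 106 107 107 106 106 104]
 [145 144 142 141 141 142 142 147 137  26  12  20  20  23  34  39  17   9
   11  26  48  50  51  52  55  56  59  63  63  64  70  77  80  82]
 [ 67 126 148 143 142 143 143 146 147 125  23  13  17  27  20  16   7   8
   14   3  49  97  97  53  20  26  38  72  77  67  64  64  48  37]
 [ 28 106 150 142 141 140 141 142 143 146 146 134 132 102  92  17   0   0
    1   2  46 101 106  53  28  30  54  73  71  80  92  91  79  37]]
```

The lever is about 3 px (0.07 rad) short of its starting angle. Pushing until the stop shows in the force.

Call:
send_rows(
  increments=[
    [[0.47, -0.01, 0.1, 0, 0], [0.47, -0.02, 0.15, 0.01, 0], [0.47, -0.02, 0.15, 0.01, 0]],
  ],
)

```text
clock: 16.62
position: [0.55, 0.0895, 0.1182]
eef_rot: [0.263, -0.029, 0.964, 0.007]
wrist_force: [-1.7, -2.1, -0.4]
width: 0.0449
finger_force: 1.6
```

Call:
send_rows(
  increments=[
    [[0.47, -0.01, 0.05, 0, 0], [0.47, -0.01, 0.07, 0, 0], [0.47, -0.01, 0.07, 0, 0]],
  ],
)

```text
clock: 16.87
position: [0.5502, 0.092, 0.1185]
eef_rot: [0.263, -0.029, 0.964, 0.007]
wrist_force: [-0.4, -6.3, -0.7]
width: 0.0453
finger_force: 2.9
```

Call:
send_rows(
  increments=[
    [[0.47, -0.01, 0.05, 0, 0], [0.47, -0.01, 0.07, 0, 0], [0.47, -0.01, 0.07, 0, 0]],
  ],
)

```text
clock: 17.12
position: [0.5499, 0.0931, 0.1182]
eef_rot: [0.261, -0.028, 0.965, 0.005]
wrist_force: [1.5, -20.6, -0.9]
width: 0.0454
finger_force: 8.3
```

```bash
cat > lv.py <<'E'
from rig import *
from h import *
f=grab_frame("side");t=grab_frame("top");pickle.dump((f,None,t),open("f7.pkl","wb"))
d=pickle.load(open("f0.pkl","rb"))
h=lambda q:cv2.cvtColor(q["img"],cv2.COLOR_RGB2GRAY)
for q in(d["top"],t):print(h(q)[240:248:2,282:300].tolist())
def tm(a,b,c,r=7,w=10):
    x,y=map(round,c);T=a[y-r:y+r+1,x-r:x+r+1];S=b[y-w-r:y+w+r+1,x-w-r:x+w+r+1]
    m=cv2.matchTemplate(S,T,cv2.TM_CCOEFF_NORMED);_,v,_,p=cv2.minMaxLoc(m);return p[0]-w,p[1]-w,round(v,3)
for n,c in(("L",s3(555,552)),("R",s3(740,390))):print(n,"beam shift side px",tm(d["side"]["img"],f["img"],c))
E
python3 st.py;python3 lv.py
```

```text
17.12 J [ 0.22   0.203  2.262 -0.513  0.176 -0.926] p [0.5499 0.0931 0.1182] F [  1.5 -20.6  -0.9] w 0.0454 8.3
x [-0.862 -0.052 -0.505] y [-0.058  0.998 -0.005] z [ 0.504  0.025 -0.863]
[[144, 143, 137, 138, 142, 134, 39, 14, 19, 21, 22, 22, 24, 12, 7, 9, 8, 1], [137, 138, 138, 139, 143, 135, 24, 13, 22, 20, 24, 24, 24, 12, 10, 18, 10, 13], [140, 140, 140, 140, 142, 144, 121, 24, 7, 14, 20, 20, 10, 9, 12, 19, 17, 9], [139, 139, 138, 138, 138, 139, 142, 143, 139, 133, 129, 89, 22, 21, 0, 0, 3, 2]]
[[147, 146, 140, 142, 147, 139, 4, 20, 20, 23, 22, 25, 23, 15, 11, 6, 6, 6], [141, 141, 142, 143, 140, 104, 4, 15, 25, 21, 23, 30, 25, 14, 13, 12, 58, 110], [143, 142, 142, 144, 148, 143, 89, 0, 15, 20, 19, 19, 13, 8, 9, 6, 64, 118], [141, 142, 142, 141, 140, 144, 145, 141, 138, 132, 103, 93, 24, 18, 0, 9, 67, 118]]
L beam shift side px (0, 0, 0.988)
R beam shift side px (0, 0, 0.697)
```

The lever is hard on its stop (20 N) and the beam is level, with zero shift against the start. I'm backing off and retracting, and fitting a simple kinematic model to check the wrist range for the leaned grasp.

Call:
send_rows(
  increments=[
    [[0.47, 0, -0.15, 0, 0], [0.47, 0, -0.3, 0, 0], [0.47, 0, -0.3, 0, 0], [0.47, 0, -0.3, -0.5, 0], [0.47, 0, -0.3, -1.1, 0], [0.47, 0, -0.3, -1.9, 0], [0.47, 0, -0.3, -2.7, 0], [0.47, 0, -0.3, -3.5, 0], [0.47, -0.4, -0.3, -4.2, 0], [0.47, -0.8, -0.3, -4.9, 0], [0.47, -1.2, -0.3, -5.6, 0], [0.47, -1.6, -0.3, -6.3, 0], [0.47, -1.6, -0.3, -6.3, 0]],
  ],
)

```text
clock: 18.3
position: [0.482, 0.0803, 0.377]
eef_rot: [0.269, -0.029, 0.963, 0.008]
wrist_force: [1.2, 0.0, 1.4]
width: 0.0454
finger_force: 0.0
```

```bash
python3 st.py; python3 lv.py; cat > kin.py <<'E'
import numpy as np
from scipy.optimize import least_squares
from scipy.spatial.transform import Rotation as R
E=lambda a,t:R.from_euler(a,t)
def fk(q,p):
    r0,h,L1,e,L2,Lt=p
    A=E('z',q[0]);x=A.apply([r0,0,h]);A=A*E('y',q[1]);x=x+A.apply([0,0,L1]);A=A*E('y',q[2]);x=x+A.apply([e,0,L2])
    A=A*E('z',q[3])*E('y',q[4]);x=x+A.apply([0,0,Lt]);return x,A*E('z',q[5])
D=[([-1.279,.354,1.634,0,1.155,-.002],[.181,-.598,.2145]),([-1.28,.399,.058,0,2.689,-.003],[.1418,-.4688,.8759]),([.05,.173,.629,.015,2.343,-.01],[.4915,.0302,.7961]),([.17,-.257,1.137,-.058,1.732,-1.486],[.4516,.0581,.8039]),([.174,-.175,2.299,-.125,.501,-1.359],[.4655,.0614,.2328]),([.151,.174,2.274,-.296,.166,-1.199],[.5481,.0673,.1273]),([-.105,.159,2.298,.477,.179,-2.184],[.5373,-.0253,.1256]),([-.139*0+.069,-.139,.059,-.014,2.689,-.006],[.1223,.0077,1.0446])]
s=least_squares(lambda p:np.concatenate([fk(q,p)[0]-x for q,x in D]),[.05,.3,.5,0,.5,.2]);P=s.x
if __name__=="__main__":
    print("par",P.round(3),"max err",abs(s.fun).max().round(4))
    q=D[4][0];Rf=fk(q,P)[1];print("z model",Rf.as_matrix()[:,2].round(3),"y",Rf.as_matrix()[:,1].round(3))
    lo=[-2.63,-.92,.06,-1.3,0,-3.02];hi=[2.63,2.1,2.66,4.44,2.69,3.02]
    q0=np.array([-.105,.159,2.298,.477,.25,-2.184])
    tgt=fk([.174,-.175,2.299,-.125,.501,-1.359],P)[1]
    for n,x,yw in(("block pre",(.58,-.1,.33),0),("block",(.627,-.1025,.182),0),("lift",(.627,-.1025,.3),0),("tray up",(.54,-.36,.2),0),("tray",(.54,-.36,.042),0)):
        f=lambda q:np.concatenate([(fk(q,P)[0]-x)*10,(fk(q,P)[1]*tgt.inv()).as_rotvec()])
        r=least_squares(f,np.clip(q0,np.array(lo)+.01,np.array(hi)-.01),bounds=(lo,hi));q0=r.x;print(n,r.x.round(3),"cost %.5f"%r.cost)
E
python3 kin.py
```

```text
18.3 J [ 0.225 -0.304  2.067 -0.114  0.843 -1.354] p [0.482  0.0803 0.377 ] F [1.2 0.  1.4] w 0.0454 0.0
x [-0.854 -0.052 -0.519] y [-0.06   0.998 -0.   ] z [ 0.518  0.031 -0.855]
[[144, 143, 137, 138, 142, 134, 39, 14, 19, 21, 22, 22, 24, 12, 7, 9, 8, 1], [137, 138, 138, 139, 143, 135, 24, 13, 22, 20, 24, 24, 24, 12, 10, 18, 10, 13], [140, 140, 140, 140, 142, 144, 121, 24, 7, 14, 20, 20, 10, 9, 12, 19, 17, 9], [139, 139, 138, 138, 138, 139, 142, 143, 139, 133, 129, 89, 22, 21, 0, 0, 3, 2]]
[[148, 145, 141, 141, 147, 137, 7, 20, 21, 19, 24, 23, 21, 8, 9, 7, 7, 5], [140, 140, 141, 141, 144, 130, 0, 16, 20, 23, 23, 25, 27, 15, 15, 17, 18, 8], [142, 142, 143, 143, 145, 146, 121, 0, 13, 16, 17, 15, 15, 10, 13, 15, 12, 16], [142, 142, 140, 141, 141, 142, 143, 138, 135, 132, 102, 92, 24, 21, 0, 0, 4, 12]]
L beam shift side px (0, 0, 0.989)
R beam shift side px (0, 0, 0.997)
par [0.    0.294 0.568 0.058 0.494 0.359] max err 0.0018
z model [ 0.499  0.027 -0.866] y [-0.865 -0.049 -0.499]
block pre [-0.267 -0.054  1.966  0.235  0.743 -2.027] cost 0.00000
block [-0.245  0.204  2.05   0.378  0.41  -2.183] cost 0.00000
lift [-0.245  0.055  1.924  0.239  0.672 -2.022] cost 0.00000
tray up [-0.797  0.26   1.924  0.626  0.696 -2.859] cost 0.00000
tray [-0.758  0.502  1.975  0.766  0.461 -3.02 ] cost 0.00342
```

The lever sits at its stop and the beam is level. I'll do a half turn of the wrist for joint-6 margin while moving over to the right pan.

Call:
send_rows(
  increments=[
    [[0.36, 0.02, -0.3, 0, 0.06], [0.36, 0.05, -0.7, 0, 0.18], [0.36, 0.08, -1.1, 0, 0.3], [0.36, 0.1, -1.5, -0.05, 0.42], [0.36, 0.1, -1.9, -0.05, 0.54], [0.36, 0.12, -2.3, -0.05, 0.66], [0.36, 0.15, -2.7, -0.1, 0.78], [0.36, 0.18, -3.1, -0.1, 0.9], [0.36, 0.2, -3.5, -0.1, 1.02], [0.36, 0.2, -3.9, -0.1, 1.14], [0.36, 0.24, -4.2, -0.14, 1.26], [0.36, 0.24, -4.55, -0.14, 1.38], [0.36, 0.24, -4.55, -0.14, 1.5], [0.36, 0.24, -4.55, -0.14, 1.571], [0.36, 0.24, -4.55, -0.14, 1.571]],
  ],
)

```text
clock: 19.65
position: [0.478, -0.1033, 0.3669]
eef_rot: [0.18, 0.663, 0.701, 0.19]
wrist_force: [0.3, 0.4, 0.5]
width: 0.0548
finger_force: 0.0
```

```bash
cat >> st.py <<'E'
import sys
if len(sys.argv)>3:
    d=np.array(list(map(float,sys.argv[1:4])))-s["position"];print("units to target",(M.T@d/.04).round(2))
E
python3 st.py .629 -.1025 .30
```

```text
19.65 J [-0.37  -0.271  2.061  0.275  0.881 -0.551] p [ 0.478  -0.1033  0.3669] F [0.3 0.4 0.5] w 0.0548 0.0
x [-0.056  0.998  0.001] y [0.862 0.048 0.505] z [ 0.505  0.029 -0.863]
units to target [-0.19  2.41  3.35]
```

Call:
send_rows(
  increments=[
    [[0.36, 0, 0.1, 0.15, 0.06], [0.36, 0, 0.3, 0.4, 0.18], [0.36, -0.05, 0.5, 0.7, 0.3], [0.36, -0.05, 0.7, 1.0, 0.42], [0.36, -0.1, 0.9, 1.3, 0.54], [0.36, -0.1, 1.1, 1.6, 0.66], [0.36, -0.1, 1.3, 1.9, 0.78], [0.36, -0.15, 1.5, 2.2, 0.9], [0.36, -0.15, 1.7, 2.5, 1.02], [0.36, -0.15, 2.0, 2.8, 1.14], [0.36, -0.19, 2.2, 3.1, 1.26], [0.36, -0.19, 2.41, 3.35, 1.38], [0.36, -0.19, 2.41, 3.35, 1.5], [0.36, -0.19, 2.41, 3.35, 1.571], [0.36, -0.19, 2.41, 3.35, 1.571]],
  ],
)

```text
clock: 20.9
position: [0.6294, -0.1012, 0.3005]
eef_rot: [-0.007, 0.965, 0.029, 0.262]
wrist_force: [0.2, 0.4, 0.6]
width: 0.0545
finger_force: 0.0
```

```bash
python3 st.py .629 -.1025 .20; python3 - <<'E'
from rig import *
from h import *
f=grab_frame("side");g=grab_frame("wrist");t=grab_frame("top")
c=np.zeros((600,800,3),np.uint8)
a=cv2.resize(f["img"][150:310,250:430],None,fx=2.2,fy=2.2);c[:a.shape[0],:a.shape[1]]=a
b=cv2.resize(g["img"],None,fx=.62,fy=.5);c[355:355+b.shape[0],:b.shape[1]]=b
b=cv2.resize(t["img"][150:270,300:470],None,fx=2.2,fy=2.2);c[:b.shape[0],410:410+b.shape[1]]=b
cv2.imwrite("pics/p5.png",c[:,:,::-1])
E
```

```text
20.9 J [-0.247  0.056  1.925  0.249  0.666  1.106] p [ 0.6294 -0.1012  0.3005] F [0.2 0.4 0.6] w 0.0545 0.0
x [0.861 0.052 0.506] y [ 0.06  -0.998  0.001] z [ 0.505  0.029 -0.863]
units to target [-1.28  0.03  2.16]
```

View pics/p5.png

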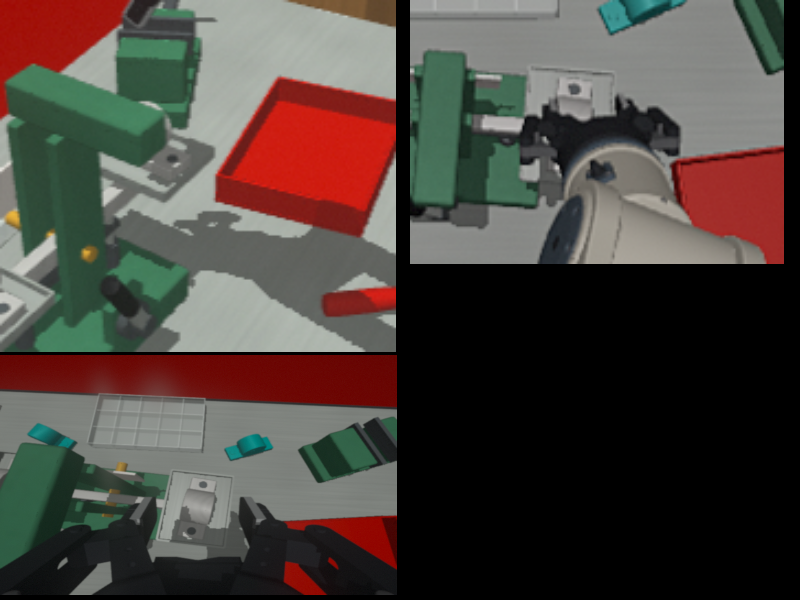

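The wrist view has the block (198,510) centred between the fingertips (150 and 248). Descend.

Call:
send_rows(
  increments=[
    [[0.36, -0.2, 0, 0.3, 0], [0.36, -0.4, 0, 0.7, 0], [0.36, -0.65, 0, 1.1, 0], [0.36, -0.9, 0, 1.5, 0], [0.36, -1.1, 0.03, 1.9, 0], [0.36, -1.3, 0.03, 2.2, 0], [0.36, -1.45, 0.03, 2.4, 0], [0.36, -1.54, 0.03, 2.55, 0], [0.36, -1.54, 0.03, 2.55, 0]],
  ],
)

```text
clock: 21.8
position: [0.6278, -0.103, 0.1817]
eef_rot: [-0.007, 0.965, 0.03, 0.262]
wrist_force: [0.2, 0.1, -0.1]
width: 0.0548
finger_force: 0.0
```

```bash
python3 st.py .629 -.1025 .178
```

```text
21.8 J [-0.252  0.205  2.053  0.404  0.404  0.924] p [ 0.6278 -0.103   0.1817] F [ 0.2  0.1 -0.1] w 0.0548 0.0
x [0.861 0.053 0.506] y [ 0.061 -0.998  0.002] z [ 0.505  0.029 -0.863]
units to target [-0.02 -0.01  0.09]
```

Call:
send_rows(
  increments=[
    [[0.45, 0, 0, 0, 0], [0.5, 0, 0, 0, 0], [0.55, 0, 0, 0, 0], [0.58, 0, 0, 0, 0], [0.62, 0, 0, 0, 0], [0.7, 0, 0, 0, 0], [0.8, 0, 0, 0, 0], [1, 0, 0, 0, 0], [1, 0, 0, 0, 0], [1, 0, 0, 0, 0]],
  ],
)

```text
clock: 22.63
position: [0.6304, -0.1045, 0.1858]
eef_rot: [-0.006, 0.964, 0.029, 0.265]
wrist_force: [-4.4, -4.7, 10.5]
width: 0.0002
finger_force: 13.3
```

Call:
send_rows(
  increments=[
    [[1, 0.05, 0, -0.08, 0], [1, 0.12, 0, -0.2, 0], [1, 0.12, 0, -0.2, 0]],
  ],
)

```text
clock: 22.88
position: [0.6292, -0.1033, 0.1937]
eef_rot: [-0.007, 0.964, 0.029, 0.264]
wrist_force: [0.6, 0.1, 1.1]
width: -0.0003
finger_force: 0.0
```

```bash
python3 st.py .629 -.1025 .30
```

```text
22.88 J [-0.252  0.188  2.042  0.383  0.426  0.948] p [ 0.6292 -0.1033  0.1937] F [0.6 0.1 1.1] w -0.0003 0.0
x [0.859 0.052 0.509] y [ 0.06  -0.998  0.002] z [ 0.508  0.028 -0.861]
units to target [ 1.35 -0.02 -2.29]
```

The fingers shut fully, so the block slipped out. I'll rise and look.

Call:
send_rows(
  increments=[
    [[1, 0.3, 0, -0.5, 0], [1, 0.6, 0, -1.1, 0], [1, 1.0, 0, -1.8, 0], [1, 1.4, 0, -2.5, 0], [1, 1.4, 0, -2.5, 0]],
  ],
)

```text
clock: 23.3
position: [0.6293, -0.1039, 0.3149]
eef_rot: [-0.006, 0.963, 0.029, 0.268]
wrist_force: [1.4, 0.1, 0.1]
width: 0.0002
finger_force: 0.0
```

```bash
python3 st.py; python3 - <<'E'
from rig import *
from h import *
f=grab_frame("side");g=grab_frame("wrist");t=grab_frame("top");pickle.dump((f,g,t),open("f8.pkl","wb"))
c=np.zeros((600,800,3),np.uint8)
a=cv2.resize(f["img"][165:275,270:390],None,fx=3,fy=3);c[:a.shape[0],:a.shape[1]]=a
b=cv2.resize(g["img"][180:420,170:490],None,fx=1.2,fy=1.2);c[312:600,:384]=b[:288]
b=cv2.resize(t["img"][150:270,300:430],None,fx=3,fy=3);c[:b.shape[0],405:405+b.shape[1]]=b
cv2.imwrite("pics/p6.png",c[:,:,::-1])
E
```

```text
23.3 J [-0.253  0.038  1.916  0.248  0.681  1.104] p [ 0.6293 -0.1039  0.3149] F [1.4 0.1 0.1] w 0.0002 0.0
x [0.855 0.053 0.516] y [ 0.059 -0.998  0.005] z [ 0.515  0.026 -0.857]
```

View pics/p6.png

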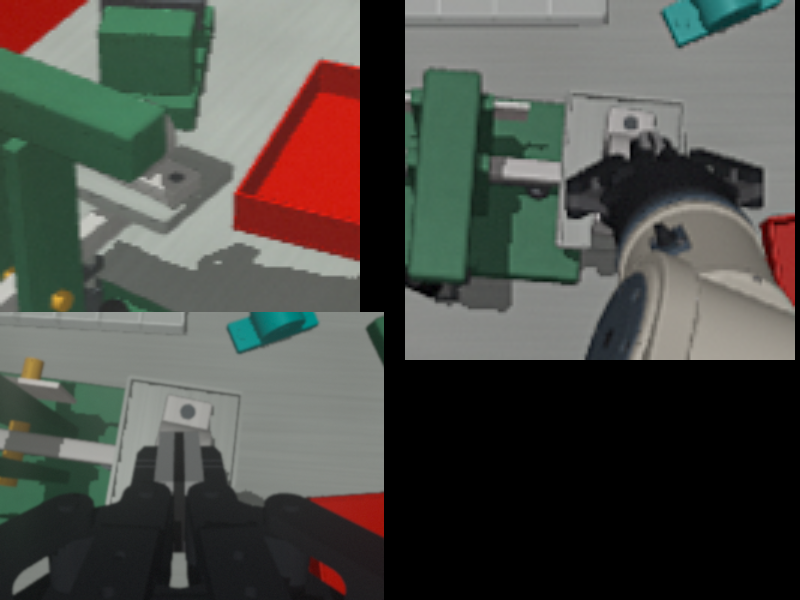

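The block is still on its foot in the pan and has hardly moved (rear bolt at top px (375.7,191), was (374.7,190.3)). The lever contacts also suggest the fingertips sit farther back than TCP + 22 mm, so I'll check that in the saved pictures.

```bash
python3 - <<'E'
from h import *
f,g=pickle.load(open("f1.pkl","rb"))
p=np.array([.4655,.0614,.2328]);z=np.array([.499,.027,-.866]);y=np.array([-.056,.998,0])
for k in(-.06,-.03,0,.022):print("f1 side",k,[np.round(proj(f,p+k*z+s*.0227*y),1) for s in(1,-1)],"wrist",[np.round(proj(g,p+k*z+s*.0227*y),1) for s in(1,-1)])
f,g,t=pickle.load(open("f8.pkl","rb"))
p=np.array([.6293,-.1039,.3149]);z=np.array([.515,.026,-.857])
for k in(-.06,-.03,0,.022):print("f8 top",k,np.round(proj(t,p+k*z),1),"wrist",np.round(proj(g,p+k*z),1))
G=cv2.cvtColor(g["img"],cv2.COLOR_RGB2GRAY);print("wrist col",G[270:400:4,316].tolist(),G[270:400:4,325].tolist())
# blocks now
for n,u,v in(("rear",375.7,191),):print(n,onz(t,u,v,.158))
print("front",onz(f,329.3,224.3,.158))
E
```

```text
f1 side -0.06 [array([356.2, 243.1]), array([367. , 228.1])] wrist [array([393.2, 349.4]), array([246.8, 349.4])]
f1 side -0.03 [array([347.6, 252.6]), array([358.4, 237.7])] wrist [array([378.2, 304.6]), array([261.1, 304.6])]
f1 side 0 [array([339.4, 261.6]), array([350.2, 246.7])] wrist [array([368.2, 274.8]), array([270.7, 274.8])]
f1 side 0.022 [array([333.7, 267.8]), array([344.5, 253. ])] wrist [array([362.7, 258.6]), array([275.9, 258.5])]
f8 top -0.06 [383.4 204. ] wrist [318.2 362.8]
f8 top -0.03 [381.5 198.6] wrist [318.5 314.3]
f8 top 0 [379.7 193.4] wrist [318.7 282.3]
f8 top 0.022 [378.5 189.8] wrist [318.8 265. ]
wrist col [168, 109, 120, 52, 49, 49, 48, 46, 44, 42, 42, 38, 36, 46, 48, 47, 45, 45, 42, 42, 41, 34, 27, 26, 28, 25, 26, 24, 128, 130, 133, 133, 129] [160, 134, 116, 103, 102, 101, 101, 100, 101, 100, 99, 99, 98, 126, 130, 104, 40, 34, 30, 30, 31, 31, 30, 31, 29, 29, 31, 31, 46, 65, 95, 95, 92]
rear [ 0.66633261 -0.11069078  0.158     ]
front [ 0.58378751 -0.08946239  0.158     ]
```

In the images the shut fingertips lie at the reported TCP itself, and about 12 mm behind it when half open. So I must go roughly 28 mm deeper along the tool axis. First I re-measure the block.

```bash
python3 - <<'E'
from h import *
d=pickle.load(open("f0.pkl","rb"));f,g,t=pickle.load(open("f8.pkl","rb"))
def tm(a,b,c,r=6,w=8):
    x,y=map(round,c);k=4
    A=cv2.resize(a[y-r:y+r+1,x-r:x+r+1],None,fx=k,fy=k,interpolation=cv2.INTER_CUBIC);S=cv2.resize(b[y-w-r:y+w+r+1,x-w-r:x+w+r+1],None,fx=k,fy=k,interpolation=cv2.INTER_CUBIC)
    m=cv2.matchTemplate(S,A,cv2.TM_CCOEFF_NORMED);_,v,_,p=cv2.minMaxLoc(m);return p[0]/k-w,p[1]/k-w,round(v,3)
cs=s3(740,390);ct=tc(463,97);cf=tc(448,204)
a=tm(d["side"]["img"],f["img"],cs);b=tm(d["top"]["img"],t["img"],ct);print(a,b)
F=onz(f,cs[0]+a[0],cs[1]+a[1],.157);Rr=onz(t,ct[0]+b[0],ct[1]+b[1],.158)
F0=onz(d["side"],*cs,.157)
print(F0.round(4),F.round(4),Rr.round(4),"c",((F+Rr)/2).round(4),"yaw",np.arctan2(*(Rr-F)[1::-1]),"len",np.linalg.norm(Rr-F))
E
python3 st.py .641 -.1015 .155
```

```text
(-1.0, 1.75, 0.433) (0.25, 0.25, 0.746)
[ 0.5897 -0.0954  0.157 ] [ 0.5883 -0.0887  0.157 ] [ 0.6674 -0.1089  0.158 ] c [ 0.6279 -0.0988  0.1575] yaw -0.2511208770048712 len 0.08157842148182282
23.45 J [-0.253  0.044  1.924  0.25   0.678  1.102] p [ 0.6259 -0.1029  0.3068] F [-0.2  0.2 -0.5] w 0.0005 0.0
x [0.86  0.053 0.507] y [ 0.06  -0.998  0.002] z [ 0.507  0.029 -0.862]
units to target [-1.6  -0.02  3.46]
```

Call:
send_rows(
  increments=[
    [[0.35, 0, 0, 0, 0], [0.35, 0, 0, 0, 0.06], [0.35, 0, 0, 0, 0.12], [0.35, 0, 0, 0, 0.12], [0.35, -0.2, -0.03, 0.45, 0.12], [0.35, -0.4, -0.04, 0.9, 0.12], [0.35, -0.6, -0.05, 1.35, 0.12], [0.35, -0.8, -0.06, 1.75, 0.12], [0.35, -1.0, -0.06, 2.2, 0.12], [0.35, -1.2, -0.06, 2.6, 0.12], [0.35, -1.35, -0.06, 2.95, 0.12], [0.35, -1.5, -0.06, 3.25, 0.12], [0.35, -1.57, -0.06, 3.4, 0.12], [0.35, -1.57, -0.06, 3.4, 0.12]],
  ],
)

```text
clock: 24.62
position: [0.6395, -0.0997, 0.1552]
eef_rot: [-0.023, 0.965, -0.028, 0.26]
wrist_force: [-0.5, -0.1, -0.2]
width: 0.0552
finger_force: 0.0
```

```bash
python3 st.py .641 -.1 .155
```

```text
24.62 J [-0.239  0.262  2.051  0.445  0.352  1.008] p [ 0.6395 -0.0997  0.1552] F [-0.5 -0.1 -0.2] w 0.0552 0.0
x [ 0.863 -0.067  0.501] y [-0.043 -0.997 -0.059] z [ 0.503  0.03  -0.864]
units to target [0.03 0.01 0.02]
```

Call:
send_rows(
  increments=[
    [[0.42, 0, 0, 0, 0], [0.47, 0, 0, 0, 0], [0.52, 0, 0, 0, 0], [0.56, 0, 0, 0, 0], [0.6, 0, 0, 0, 0], [0.6, 0, 0, 0, 0]],
  ],
)

```text
clock: 25.12
position: [0.6418, -0.1007, 0.1594]
eef_rot: [-0.022, 0.964, -0.029, 0.263]
wrist_force: [-3.2, -4.8, 5.6]
width: 0.036
finger_force: 57.8
```

Call:
send_rows(
  increments=[
    [[0.7, 0, 0, 0, 0], [0.8, 0, 0, 0, 0], [0.9, 0, 0, 0, 0], [0.9, 0, 0, 0, 0]],
  ],
)

```text
clock: 25.45
position: [0.6418, -0.1007, 0.1594]
eef_rot: [-0.022, 0.964, -0.029, 0.263]
wrist_force: [-2.6, -4.5, 6.3]
width: 0.0356
finger_force: 57.8
```

```bash
python3 st.py .641 -.1 .305
```

```text
25.45 J [-0.24   0.258  2.048  0.444  0.351  1.01 ] p [ 0.6418 -0.1007  0.1594] F [-2.6 -4.5  6.3] w 0.0356 57.8
x [ 0.86  -0.067  0.507] y [-0.044 -0.997 -0.058] z [ 0.509  0.028 -0.86 ]
units to target [ 1.82 -0.23 -3.14]
```

Gripped: 36 mm wide at 58 N. Lift straight up.

Call:
send_rows(
  increments=[
    [[0.9, 0.1, -0.02, -0.2, 0], [0.9, 0.25, -0.03, -0.45, 0], [0.9, 0.5, -0.06, -0.85, 0], [0.9, 0.75, -0.1, -1.3, 0], [0.9, 1.0, -0.13, -1.75, 0], [0.9, 1.3, -0.17, -2.2, 0], [0.9, 1.55, -0.2, -2.65, 0], [0.9, 1.8, -0.23, -3.1, 0], [0.9, 1.8, -0.23, -3.1, 0]],
  ],
)

```text
clock: 26.2
position: [0.6417, -0.0995, 0.3058]
eef_rot: [-0.022, 0.964, -0.029, 0.264]
wrist_force: [1.6, -1.7, -3.6]
width: 0.0357
finger_force: 59.1
```

```bash
python3 st.py .555 -.345 .25; python3 - <<'E'
from rig import *
from h import *
f=grab_frame("side");g=grab_frame("wrist");t=grab_frame("top");pickle.dump((f,g,t),open("f9.pkl","wb"))
c=np.zeros((600,800,3),np.uint8)
a=cv2.resize(f["img"][120:300,250:430],None,fx=2,fy=2);c[:a.shape[0],:a.shape[1]]=a
b=cv2.resize(g["img"][150:400,150:490],None,fx=1.1,fy=.9);c[362:362+b.shape[0],:374]=b[:,:374]
b=cv2.resize(t["img"][150:270,230:400],None,fx=2.3,fy=2.3);c[:b.shape[0],405:405+b.shape[1]]=b
cv2.imwrite("pics/p7.png",c[:,:,::-1])
E
```

```text
26.2 J [-0.238  0.068  1.903  0.241  0.667  1.241] p [ 0.6417 -0.0995  0.3058] F [ 1.6 -1.7 -3.6] w 0.0357 59.1
x [ 0.859 -0.067  0.508] y [-0.043 -0.997 -0.058] z [ 0.511  0.028 -0.859]
units to target [-2.16  6.3  -0.08]
```

View pics/p7.png

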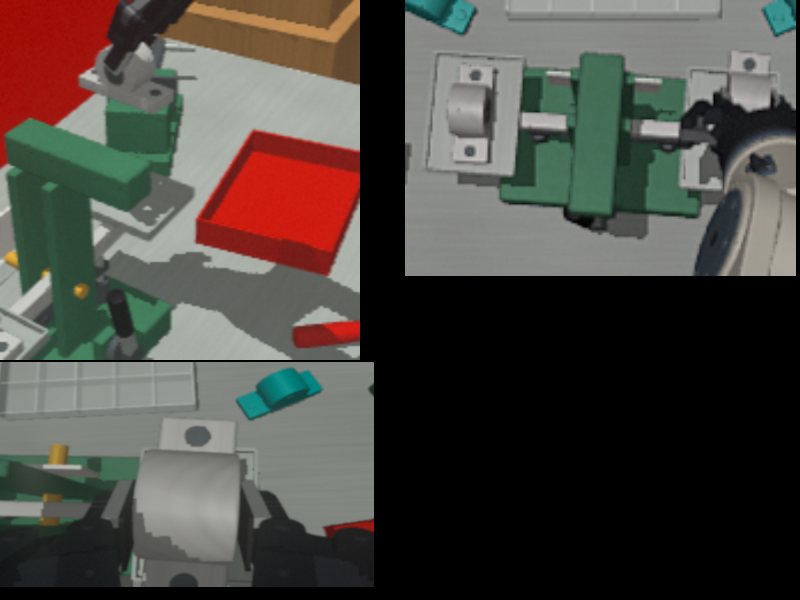

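The block is held level and flush between the pads, and the left block is still in its pan. The lever in the side view (~(308,266)) now looks more upright than it did right after I locked it. I'll see when that happened from the saved frames while I carry the block over to the tray.

Call:
send_rows(
  increments=[
    [[0.9, -0.05, 0.2, -0.03, 0], [0.9, -0.15, 0.6, -0.1, -0.01], [0.9, -0.3, 1.2, -0.2, -0.02], [0.9, -0.45, 1.9, -0.35, -0.03], [0.9, -0.6, 2.6, -0.5, -0.04], [0.9, -0.8, 3.3, -0.6, -0.05], [0.9, -0.95, 4.0, -0.75, -0.06], [0.9, -1.15, 4.7, -0.85, -0.06], [0.9, -1.3, 5.4, -1.0, -0.06], [0.9, -1.45, 6.0, -1.1, -0.06], [0.9, -1.52, 6.34, -1.16, -0.06], [0.9, -1.52, 6.34, -1.16, -0.06], [0.9, -1.52, 6.34, -1.16, -0.06]],
  ],
)

```text
clock: 27.43
position: [0.5524, -0.3496, 0.2934]
eef_rot: [-0.016, 0.965, -0.001, 0.261]
wrist_force: [-0.0, 0.4, -4.4]
width: 0.0353
finger_force: 59.6
```

```bash
python3 st.py .555 -.35 .05; python3 - <<'E'
from h import *
g=lambda q:cv2.cvtColor(q["img"],cv2.COLOR_RGB2GRAY)
d=pickle.load(open("f0.pkl","rb"))
L={"f0":(d["side"],d["top"])}
for n in("f7","f8","f9"):
    f,_,t=pickle.load(open(n+".pkl","rb"));L[n]=(f,t)
for n,(f,t) in L.items():
    r=g(t)[243,280:345];k=np.where(r<35)[0]+280;m=(g(f)[258:300,290:325]<45);ys,xs=np.where(m)
    print(n,"top dark cols",k.min(),k.max(),"side dark centroid",xs.mean().round(1)+290,ys.mean().round(1)+258,"top row",ys.min()+258)
E
```

```text
27.43 J [-0.774  0.156  1.828  0.519  0.854  0.514] p [ 0.5524 -0.3496  0.2934] F [-0.   0.4 -4.4] w 0.0353 59.6
x [ 0.863 -0.01   0.504] y [ 0.006 -0.999 -0.031] z [ 0.504  0.03  -0.863]
units to target [-3.01  0.2   5.28]
f0 top dark cols 289 344 side dark centroid 304.6 285.3 top row 276
f7 top dark cols 288 344 side dark centroid 304.5 285.7 top row 276
f8 top dark cols 299 344 side dark centroid 309.6 277.1 top row 265
f9 top dark cols 299 344 side dark centroid 309.6 277.1 top row 265
```

The lever was still fully back when I first touched the block. It crept to about 0.25 during the failed pinch, which pressed on the pan; the beam stayed level. I'll push it home again after placing. Lowering into the tray.

Call:
send_rows(
  increments=[
    [[0.9, -0.1, 0, 0.2, 0], [0.9, -0.35, 0.05, 0.6, 0], [0.9, -0.7, 0.05, 1.2, 0], [0.9, -1.1, 0.1, 1.9, 0], [0.9, -1.5, 0.1, 2.6, 0], [0.9, -1.9, 0.15, 3.3, 0], [0.9, -2.3, 0.15, 4.0, 0], [0.9, -2.65, 0.2, 4.6, 0], [0.9, -2.9, 0.2, 5.05, 0], [0.9, -3.01, 0.2, 5.28, 0], [0.9, -3.01, 0.2, 5.28, 0]],
  ],
)

```text
clock: 28.35
position: [0.5553, -0.3477, 0.0487]
eef_rot: [-0.017, 0.965, 0.0, 0.26]
wrist_force: [-0.3, -0.1, -4.5]
width: 0.0358
finger_force: 59.6
```

```bash
python3 st.py .555 -.35 .024
```

```text
28.35 J [-0.767  0.502  2.005  1.001  0.458 -0.074] p [ 0.5553 -0.3477  0.0487] F [-0.3 -0.1 -4.5] w 0.0358 59.6
x [ 0.865 -0.009  0.502] y [ 0.009 -0.999 -0.032] z [ 0.502  0.032 -0.864]
units to target [-0.32  0.08  0.53]
```

Down in small steps to contact.

Call:
send_rows(
  increments=[
    [[0.9, -0.1, 0, 0.18, 0], [0.9, -0.2, 0, 0.35, 0], [0.9, -0.25, 0, 0.43, 0], [0.9, -0.25, 0, 0.43, 0]],
  ],
)

```text
clock: 28.68
position: [0.5569, -0.3491, 0.0325]
eef_rot: [-0.015, 0.965, 0.0, 0.262]
wrist_force: [-0.8, 0.6, -4.7]
width: 0.0355
finger_force: 59.6
```

Call:
send_rows(
  increments=[
    [[0.9, -0.05, 0, 0.09, 0], [0.9, -0.05, 0, 0.09, 0]],
  ],
)

```text
clock: 28.85
position: [0.5572, -0.3497, 0.0289]
eef_rot: [-0.015, 0.965, 0.0, 0.263]
wrist_force: [-0.4, 0.0, -5.3]
width: 0.0355
finger_force: 59.6
```

Call:
send_rows(
  increments=[
    [[0.9, -0.03, 0, 0.05, 0], [0.9, -0.03, 0, 0.05, 0]],
  ],
)

```text
clock: 29.02
position: [0.5571, -0.3498, 0.0266]
eef_rot: [-0.015, 0.965, 0.0, 0.263]
wrist_force: [-0.3, -0.4, -4.0]
width: 0.0357
finger_force: 59.7
```

Call:
send_rows(
  increments=[
    [[0.9, -0.03, 0, 0.05, 0], [0.9, -0.03, 0, 0.05, 0]],
  ],
)

```text
clock: 29.18
position: [0.5581, -0.3508, 0.0258]
eef_rot: [-0.014, 0.964, -0.0, 0.264]
wrist_force: [-1.6, 0.5, 3.7]
width: 0.035
finger_force: 58.4
```

Call:
send_rows(
  increments=[
    [[0.9, -0.03, 0, 0.05, 0], [0.9, -0.03, 0, 0.05, 0]],
  ],
)

```text
clock: 29.35
position: [0.5585, -0.3511, 0.0255]
eef_rot: [-0.014, 0.964, -0.0, 0.265]
wrist_force: [-12.5, 3.8, 27.1]
width: 0.0355
finger_force: 60.4
```

Call:
send_rows(
  increments=[
    [[0.9, -0.02, 0, 0.04, 0], [0.9, -0.02, 0, 0.04, 0]],
  ],
)

```text
clock: 29.52
position: [0.5593, -0.3517, 0.0251]
eef_rot: [-0.013, 0.964, -0.0, 0.266]
wrist_force: [-18.0, 4.8, 37.8]
width: 0.0355
finger_force: 56.1
```

Landed firmly. I ease off, open gently, then retract along the tool axis and up.

Call:
send_rows(
  increments=[
    [[0.9, 0.02, 0, -0.04, 0], [0.9, 0.03, 0, -0.05, 0], [0.56, 0.03, 0, -0.05, 0], [0.54, 0.03, 0, -0.05, 0], [0.5, 0.03, 0, -0.05, 0], [0.42, 0.03, 0, -0.05, 0], [0.35, 0.03, 0, -0.05, 0], [0.33, 0.03, 0, -0.05, 0]],
  ],
)

```text
clock: 30.18
position: [0.5571, -0.3495, 0.0221]
eef_rot: [-0.015, 0.965, 0.0, 0.263]
wrist_force: [0.2, 0.1, -0.4]
width: 0.057
finger_force: 0.0
```

```bash
python3 st.py .545 -.35 .30
```

```text
30.18 J [-0.768  0.553  2.01   1.114  0.428 -0.198] p [ 0.5571 -0.3495  0.0221] F [ 0.2  0.1 -0.4] w 0.057 0.0
x [ 0.862 -0.008  0.507] y [ 0.008 -1.    -0.029] z [ 0.507  0.029 -0.862]
units to target [ 3.26 -0.19 -6.14]
```

Call:
send_rows(
  increments=[
    [[0.33, 0.1, 0, -0.2, 0], [0.33, 0.35, 0, -0.65, 0], [0.33, 0.75, 0, -1.4, 0], [0.33, 1.15, 0, -2.2, 0], [0.33, 1.6, 0, -3.0, 0], [0.33, 2.0, 0, -3.8, 0], [0.4, 2.4, 0, -4.6, 0], [0.47, 2.8, 0, -5.4, -0.03], [0.47, 3.2, 0, -6.1, -0.06], [0.47, 3.2, 0, -6.1, -0.06]],
  ],
)

```text
clock: 31.02
position: [0.546, -0.36, 0.3057]
eef_rot: [-0.003, 0.963, 0.03, 0.267]
wrist_force: [0.6, -0.9, 1.1]
width: 0.0452
finger_force: 0.0
```

```bash
python3 st.py .455 .055 .28; python3 - <<'E'
from rig import *
from h import *
t=grab_frame("top");f=grab_frame("side");pickle.dump((f,None,t),open("f10.pkl","wb"))
# block in tray: grey, unsaturated pixels inside tray area
h=cv2.cvtColor(t["img"],cv2.COLOR_RGB2HSV)
h2=cv2.cvtColor(f["img"],cv2.COLOR_RGB2HSV);
m=((h2[...,1]<60)&(h2[...,2]>90)).astype(np.uint8);m[:,:350]=0;m[:190]=0;m[250:]=0;m[:,425:]=0
n,l,s,c=cv2.connectedComponentsWithStats(m);i=1+np.argmax(s[1:,4]);print("side blob",s[i],c[i],onz(f,*c[i],.03))
E
```

```text
31.02 J [-0.797  0.143  1.819  0.524  0.871  0.431] p [ 0.546  -0.36    0.3057] F [ 0.6 -0.9  1.1] w 0.0452 0.0
x [0.856 0.057 0.514] y [ 0.06  -0.998  0.01 ] z [ 0.514  0.022 -0.858]
units to target [ -1.69 -10.5   -0.39]
side blob [371 204  37  28 529] [389.75803403 217.82230624] [ 0.54109891 -0.34558819  0.03      ]
```

The block stands in the tray at about (0.541, −0.346). Now I go back to push the lever home.

Call:
send_rows(
  increments=[
    [[0.47, -0.2, -0.4, -0.05, 0], [0.47, -0.4, -1.0, -0.1, 0], [0.47, -0.6, -1.8, -0.1, 0], [0.47, -0.8, -2.6, -0.15, 0], [0.47, -1.0, -3.4, -0.2, 0], [0.47, -1.2, -4.2, -0.25, 0], [0.47, -1.4, -5.0, -0.3, 0], [0.47, -1.5, -5.8, -0.35, 0], [0.47, -1.6, -6.6, -0.39, 0], [0.47, -1.69, -7.4, -0.39, 0], [0.47, -1.69, -8.2, -0.39, 0], [0.47, -1.69, -9.0, -0.39, 0], [0.47, -1.69, -9.7, -0.39, 0], [0.47, -1.69, -10.2, -0.39, 0], [0.47, -1.69, -10.5, -0.39, 0], [0.47, -1.69, -10.5, -0.39, 0], [0.47, -1.69, -10.5, -0.39, 0]],
  ],
)

```text
clock: 32.53
position: [0.4517, 0.0584, 0.2742]
eef_rot: [-0.007, 0.965, 0.03, 0.262]
wrist_force: [0.1, -0.2, -0.5]
width: 0.0455
finger_force: 0.0
```

```bash
python3 st.py .548 .058 .127
```

```text
32.53 J [ 0.169 -0.27   2.266 -0.096  0.621  1.74 ] p [0.4517 0.0584 0.2742] F [ 0.1 -0.2 -0.5] w 0.0455 0.0
x [0.861 0.055 0.505] y [ 0.062 -0.998  0.002] z [ 0.504  0.03  -0.863]
units to target [0.21 0.15 4.39]
```

The wrist camera now faces the head, so I'll turn the tool back half a turn (as in the first approach) before going in.

Call:
send_rows(
  increments=[
    [[0.47, 0, 0, 0, -0.06], [0.47, 0, 0, 0, -0.18], [0.47, 0, 0, 0, -0.3], [0.47, 0, 0, 0, -0.42], [0.47, 0, 0, 0, -0.54], [0.47, 0, 0, 0, -0.66], [0.47, 0, 0, 0, -0.78], [0.47, 0, 0, 0, -0.9], [0.47, 0, 0, 0, -1.02], [0.47, 0, 0, 0, -1.14], [0.47, 0, 0, 0, -1.26], [0.47, 0, 0, 0, -1.38], [0.47, 0, 0, 0, -1.5], [0.47, 0, 0, 0, -1.571]],
  ],
)

```text
clock: 33.7
position: [0.4523, 0.0564, 0.2748]
eef_rot: [0.181, 0.66, 0.704, 0.189]
wrist_force: [-1.0, 0.0, -0.1]
width: 0.0455
finger_force: 0.0
```

Call:
send_rows(
  increments=[
    [[0.47, 0, 0, 0, -0.12], [0.47, 0, 0, 0, -0.24], [0.47, 0, 0, 0, -0.36], [0.47, 0, 0, 0, -0.48], [0.47, 0, 0, 0, -0.6], [0.47, 0, 0, 0, -0.72], [0.47, 0, 0, 0, -0.84], [0.47, 0, 0, 0, -0.96], [0.47, 0, 0, 0, -1.08], [0.47, 0, 0, 0, -1.2], [0.47, 0, 0, 0, -1.32], [0.47, 0, 0, 0, -1.44], [0.47, 0, 0, 0, -1.571], [0.47, 0, 0, 0, -1.571]],
  ],
)

```text
clock: 34.87
position: [0.4523, 0.0565, 0.2749]
eef_rot: [0.262, -0.031, 0.965, 0.006]
wrist_force: [0.1, 0.5, 0.0]
width: 0.0452
finger_force: 0.0
```

```bash
python3 st.py .548 .058 .127
```

```text
34.87 J [ 0.165 -0.27   2.265 -0.096  0.621 -1.408] p [0.4523 0.0565 0.2749] F [0.1 0.5 0. ] w 0.0452 0.0
x [-0.861 -0.057 -0.506] y [-0.063  0.998 -0.005] z [ 0.505  0.028 -0.862]
units to target [-0.19 -0.1   4.4 ]
```

Call:
send_rows(
  increments=[
    [[0.47, 0, 0, 0.4, 0], [0.47, 0, 0, 1.1, 0], [0.47, -0.05, 0, 1.8, 0], [0.47, -0.1, 0, 2.4, 0], [0.47, -0.15, 0, 3.0, 0], [0.47, -0.19, 0, 3.6, 0], [0.47, -0.19, 0, 4.0, 0], [0.47, -0.19, 0, 4.4, 0], [0.47, -0.19, 0, 4.4, 0]],
  ],
)

```text
clock: 35.62
position: [0.548, 0.0619, 0.125]
eef_rot: [0.261, -0.027, 0.965, 0.007]
wrist_force: [-0.3, 0.6, 0.1]
width: 0.0453
finger_force: 0.0
```

Call:
send_rows(
  increments=[
    [[0.47, 0, 0.15, 0.05, 0], [0.47, 0, 0.35, 0.1, 0], [0.47, 0, 0.55, 0.15, 0], [0.47, 0, 0.7, 0.15, 0], [0.47, 0, 0.8, 0.15, 0], [0.47, 0, 0.8, 0.15, 0]],
  ],
)

```text
clock: 36.12
position: [0.5488, 0.0944, 0.1229]
eef_rot: [0.262, -0.028, 0.965, 0.007]
wrist_force: [-1.4, -3.7, 0.2]
width: 0.0451
finger_force: 1.4
```

```bash
python3 st.py .55 .0931 .1185; sed 's/f7.pkl/f11.pkl/' lv.py > lv2.py; python3 lv2.py
```

```text
36.12 J [ 0.222  0.192  2.262 -0.484  0.183 -0.951] p [0.5488 0.0944 0.1229] F [-1.4 -3.7  0.2] w 0.0451 1.4
x [-0.861 -0.05  -0.507] y [-0.057  0.998 -0.002] z [ 0.506  0.027 -0.862]
units to target [ 0.03 -0.03  0.11]
[[144, 143, 137, 138, 142, 134, 39, 14, 19, 21, 22, 22, 24, 12, 7, 9, 8, 1], [137, 138, 138, 139, 143, 135, 24, 13, 22, 20, 24, 24, 24, 12, 10, 18, 10, 13], [140, 140, 140, 140, 142, 144, 121, 24, 7, 14, 20, 20, 10, 9, 12, 19, 17, 9], [139, 139, 138, 138, 138, 139, 142, 143, 139, 133, 129, 89, 22, 21, 0, 0, 3, 2]]
[[147, 145, 140, 141, 146, 137, 7, 13, 25, 22, 23, 23, 19, 11, 16, 6, 5, 1], [141, 140, 140, 142, 145, 127, 0, 15, 20, 20, 24, 27, 24, 11, 17, 28, 83, 114], [143, 142, 142, 143, 145, 149, 124, 0, 13, 20, 19, 21, 11, 12, 8, 48, 101, 108], [142, 141, 141, 141, 141, 143, 145, 139, 135, 131, 105, 91, 22, 21, 0, 42, 99, 107]]
L beam shift side px (0, 0, 0.974)
R beam shift side px (-9, 6, 0.641)
```

Nearly home; push on to the stop, back off and retract.

Call:
send_rows(
  increments=[
    [[0.47, 0, 0.05, 0, 0], [0.47, 0, 0.08, 0, 0], [0.47, 0, 0.08, 0, 0]],
  ],
)

```text
clock: 36.47
position: [0.5484, 0.096, 0.1224]
eef_rot: [0.262, -0.028, 0.965, 0.005]
wrist_force: [0.7, -16.5, 1.2]
width: 0.0453
finger_force: 7.4
```

Call:
send_rows(
  increments=[
    [[0.47, 0, 0.03, 0, 0], [0.47, 0, 0.05, 0, 0], [0.47, 0, 0.05, 0, 0]],
  ],
)

```text
clock: 36.72
position: [0.5482, 0.0967, 0.1223]
eef_rot: [0.261, -0.027, 0.965, 0.004]
wrist_force: [2.8, -26.8, 2.0]
width: 0.0451
finger_force: 10.9
```

Call:
send_rows(
  increments=[
    [[0.47, 0, -0.15, 0, 0], [0.47, 0, -0.35, 0, 0], [0.47, 0, -0.35, 0, 0], [0.47, 0, -0.35, -0.5, 0], [0.47, 0, -0.35, -1.1, 0], [0.47, 0, -0.35, -1.9, 0], [0.47, 0, -0.35, -2.7, 0], [0.47, 0, -0.35, -3.5, 0], [0.47, -0.4, -0.35, -4.2, 0], [0.47, -0.8, -0.35, -4.9, 0], [0.47, -1.0, -0.35, -5.3, 0], [0.47, -1.0, -0.35, -5.3, 0]],
  ],
)

```text
clock: 37.72
position: [0.4793, 0.083, 0.3318]
eef_rot: [0.267, -0.029, 0.963, 0.008]
wrist_force: [-0.0, 0.7, 0.4]
width: 0.045
finger_force: 0.0
```

```bash
python3 st.py; python3 lv2.py; python3 - <<'E'
from h import *
f,_,t=pickle.load(open("f11.pkl","rb"));d=pickle.load(open("f0.pkl","rb"))
# block in tray: silver components in both views, with height check
h=cv2.cvtColor(t["img"],cv2.COLOR_RGB2HSV);m=((h[...,1]<70)&(h[...,2]>70)).astype(np.uint8);M=np.zeros_like(m);M[220:285,428:518]=m[220:285,428:518]
n,l,s,c=cv2.connectedComponentsWithStats(M);i=1+np.argmax(s[1:,4]);print("top blob",s[i],c[i].round(1))
h=cv2.cvtColor(f["img"],cv2.COLOR_RGB2HSV);m=((h[...,1]<70)&(h[...,2]>70)).astype(np.uint8);M=np.zeros_like(m);M[195:250,358:428]=m[195:250,358:428]
n,l,s,c2=cv2.connectedComponentsWithStats(M);j=1+np.argmax(s[1:,4]);print("side blob",s[j],c2[j].round(1),tri(t,c[i],f,c2[j]))
# loose objects: image change in the near zone
for n,(a,b),(y0,y1,x0,x1) in(("wrench",(d["top"],t),(300,360,235,295)),("screwdriver",(d["top"],t),(292,356,368,425)),("oiler",(d["top"],t),(315,345,198,233)),("cup",(d["top"],t),(312,352,426,466))):
    A,B=[cv2.Canny(cv2.cvtColor(q["img"],cv2.COLOR_RGB2GRAY)[y0:y1,x0:x1],80,160) for q in(a,b)];print(n,"edge overlap",round(float((cv2.dilate(B,np.ones((3,3)))[A>0]>0).mean()),2))
a=cv2.resize(t["img"][205:300,225:540],None,fx=2.5,fy=2.5);b=cv2.resize(f["img"][170:350,180:480],None,fx=1.9,fy=1.9)
C=np.zeros((600,800,3),np.uint8);C[:a.shape[0],:a.shape[1]]=a;C[245:245+b.shape[0],:b.shape[1]]=b;cv2.imwrite("pics/fin.png",C[:,:,::-1])
E
```

```text
37.72 J [ 0.235 -0.271  2.141 -0.134  0.741 -1.32 ] p [0.4793 0.083  0.3318] F [-0.   0.7  0.4] w 0.045 0.0
x [-0.855 -0.051 -0.516] y [-0.059  0.998 -0.   ] z [ 0.515  0.03  -0.857]
[[144, 143, 137, 138, 142, 134, 39, 14, 19, 21, 22, 22, 24, 12, 7, 9, 8, 1], [137, 138, 138, 139, 143, 135, 24, 13, 22, 20, 24, 24, 24, 12, 10, 18, 10, 13], [140, 140, 140, 140, 142, 144, 121, 24, 7, 14, 20, 20, 10, 9, 12, 19, 17, 9], [139, 139, 138, 138, 138, 139, 142, 143, 139, 133, 129, 89, 22, 21, 0, 0, 3, 2]]
[[146, 147, 139, 141, 146, 137, 7, 15, 23, 22, 23, 27, 23, 15, 15, 10, 6, 0], [139, 138, 140, 142, 145, 127, 0, 13, 23, 21, 20, 27, 25, 12, 9, 13, 10, 12], [141, 142, 142, 142, 144, 147, 121, 0, 10, 21, 15, 19, 11, 17, 12, 9, 11, 13], [141, 141, 141, 140, 140, 141, 143, 138, 134, 131, 102, 93, 26, 22, 0, 0, 5, 2]]
L beam shift side px (0, 0, 0.977)
R beam shift side px (-9, 7, 0.59)
top blob [459 230  20  40 626] [467.7 249.1]
side blob [371 204  37  28 557] [389.8 218. ] (array([ 0.54462269, -0.35448762,  0.02261069]), np.float64(0.0009029144754611727))
wrench edge overlap 0.66
screwdriver edge overlap 1.0
oiler edge overlap 0.99
cup edge overlap 1.0
```

The checks agree:
- **Lever:** on its stop.
- **Beam:** level.
- **Block in tray:** foot 40 × 20 px, centroid z about 0.023, so it stands on its foot.
- **Screwdriver, oiler and cup:** unmoved. The wrench view differs (edge overlap 0.66), most likely because the arm or its shadow covers it; the tool never went low near it.

Handing in.

```bash
python3 -c "
from rig import *
print(job_done())"
```

```text
the job is handed in; nothing more can be done
None
```

I handed the job in at about 38 s: the right-hand block was the heavier one and now stands on its foot in the red tray, the lighter one is still in its pan, and the beam is locked level. During a failed first grip the lever crept to about 0.25 with the beam still level, so I pushed it back to its stop; the wrench was partly hidden at my last check.

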